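# Weigh a carton, box it in the gift tin and snap the lid shut

## Task

Pack the order: take the red carton with gold bands out of the rack, lay it flat on its broad face on the steel pan of the scale and let go so that it can be weighed. Then take it up again and put it lying flat in the open tin, swing the tin's sprung lid over and press its front edge down until the catch snaps and holds it fully shut, without leaning on it with all your weight. Leave the other cartons in the rack and everything else on the counter where it is.

Things in the scene. Friction and masses are not known exactly. Their poses are not given: they have to be found in the camera images.
- red_carton: The carton to pack: rigid box, red with gold bands, 30 (its x) x 52 (its y) x 110 (its z) mm, 0.2 kg or so. Origin at the centre of one 30 x 52 end, z along its length to the other end. At the start it stands upright in one of the rack's three slots, z up. Lying flat on its broad face its x axis is vertical.
- red_carton_mid (a point): The centre of the red carton (15 mm above what it lies flat on). Axes as the carton's.
- rack: Fixed wooden rack, 128 (x) x 68 (y) x 40 mm high, walls 5 mm, floor 5 mm thick, with three slots in a row along its x, each 36 x 58 mm, 41 mm apart (centres at x = -41, 0, 41 mm). Origin: centre of its underside. The cartons stand on the floor, broad faces towards +-x, and rise 75 mm out of it, 11 mm apart; they are free at their narrow sides (+-y), 52 mm across.
- cream_carton: Bystander carton in the rack, same size and frame as the red one, cream with brown bands.
- blue_carton: Bystander carton in the rack, same size and frame as the red one, blue with cream bands.
- scale: Fixed low bench scale, white housing 200 (x) x 170 (y) mm, origin at the centre of its underside.
- pan (a point): Centre of the upper face of the scale's steel pan, 44 mm above the counter; the pan is flat, 170 (scale's x) x 160 (y) mm, without a rim.
- tin: Fixed dark metal gift tin, outside 160 (x) x 140 (y) x 48 mm high, walls and floor 4 mm. Origin: centre of its underside. Lid hinged on its +x side; a small spring catch sits at the middle of its front (-x) wall.
- tin_floor (a point): Centre of the inner floor of the tin, 4 mm above the counter; inside it is 152 x 132 mm and 44 mm deep. Axes as the tin's.
- lid_hinge (a point): Middle of the lid's hinge line, which runs along the tin's y: 80 mm behind the tin's centre, 49 mm above the counter. Axes as the tin's.
- lid_edge (a point): Point on the lid's outer (upper) face at the middle of its free front edge, 160 mm from the hinge line and 6 mm inside the edge of the lid, which is 144 mm wide and 5 mm thick. Its x axis points from the free edge to the hinge, its z axis out of the outer face. With the lid shut it is 54 mm above the counter and 80 mm in front of the tin's centre. Press here.
- tin_lid (a joint): Lid angle (rad): 0 fully shut, about 1.57 upright, 1.85 fully open. A stiff hinge keeps it where it is left; a spring lifts it if it is let go nearly shut. From about 0.09 the brass tongue at its front rests on the catch; it takes 10 to 20 N at the front edge to push it past, then the catch holds it below 0.02.
- cup: Bystander: white cup, 76 mm wide, 65 mm high, origin at its foot.
- jar: Bystander: amber jar, 64 mm wide, 90 mm high, origin at its foot.
- spatula: Bystander: spatula lying on the counter's right side.
- bowl: Bystander: blue bowl, 120 mm wide, 50 mm high, on the counter's left side, origin at its foot.
Not all that is in view belongs to the job. What is shaped like the tin but purple is not meant.

How it is judged:
By the outcome, as a careful person would: the job done as asked, in the order asked, and still so for the second after the job is handed in, with the robot touching nothing.
It also fails if it takes over 72 s, if anything falls off the work surface, if the arm or the gripper's body presses on something with over 40 N, if the wrist force passes 120 N, or if a joint passes its speed limit or range.

## Robot

A 6-joint arm with a two-finger parallel gripper is mounted at the origin on the work surface. World frame = base frame: x ahead of the robot, y to its left, z up, the work surface at z = 0. Lengths are in m, angles in degrees, forces in N, time in s.
With the tool pointing down it reaches from about 0.325 to 0.9 m from the base axis. Payload 3.5 kg.
Tool frame: the origin (TCP) lies between the finger pads; the fingertips stand 25 mm ahead of it and the grasp point (between the pads) lies 6 mm ahead of it; z points along the fingers, y is the direction in which the jaws open and shut (so a half turn about z gives the same grasp; the last joint's range is limited). The gripper opens to 85 mm and grips with 20 to 120 N. Pads are 22 mm wide; open, the fingers measure 114 mm over their backs; the gripper's body (76 mm by 85 mm) begins 54 mm behind the grasp point. The pads swing forward as they close: fully open they stand 13 mm farther back than shut.
Start: joints at [69.591, 15.837, -1.513, 72.651, 0, 84.076], TCP at [0.156, 0.605, 0.222] pointing down, gripper open.
Joint ranges: [-178.77, 178.77], [-48.84, 107.48], [-61.69, 71.31], [-111.58, 123.2], [-90, 87.43], [-180, 180]. Speed limits (degrees/s): [147.25, 147.25, 180, 180, 180, 180].

## Interface

Orientations are given as a 3x3 rotation matrix whose columns are the frame's x, y, z axes.
In Python, from workcell import * gives the robot as it stands.
- The arm moves only by the tool arm_command, never from a script. Its argument "increments" is a list of rows, each an object of numbers: "jaw": the closure in counts, from 0 (fully open) to 255 (shut); "x", "y", "z": the shift along the tool's x, y, z in m; "ax", "ay", "az": the turn, a rotation vector about the tool's x, y, z in rad. A call has 1 to 12 rows; each row is the pose to reach, as a shift and turn from the pose measured when the call began, along the tool's axes at that moment; what a row does not reach only later rows make up. A row lasts 1/8 s, in which the tool goes at most 62.5 mm and 10.7 degrees, less where a joint would pass 70% of its speed; a pose out of reach is approached as far as the arm can. A call with a gripper value outside its range is refused whole. The fingers move at their own pace and stop on an object; the grip force is fixed at half the most. Time passes only in rows, so rows that repeat a pose let the fingers close. It gives the time, the measured TCP pose, the force and the opening at its end, in the units of the state.
- get_obs(): the state, without advancing time (a new reading comes with each control period).
- grab_frame(name): name is "scene" or "top" or "wrist"; returns a dict with "frame" (420x560x3 uint8, red, green, blue), "fx", "fy", "cx", "cy" (pixels), "view" (4x4, takes a point from world to camera coordinates); the wrist camera has in their place "mount" (4x4, takes a point from camera to tool coordinates, whose origin is the TCP and whose axes are the flange's). Camera axes: x right, y down, z forward; pixel columns grow to the right and rows downward; lengths in m; the calibration is good to about 2 mm. A picture is of the moment at which its call begins: read the wrist's pose just before it. There is no depth.
- job_done(): hands the job in, once; it reports no verdict.
The state is a dict: "clock": time; "qpos": joint angles; "qd": joint speeds; "joint_efforts": joint torques, N m; "tool_pos": TCP position; "ee_rot": TCP orientation; "contact_force": force on the tool from outside, world axes, zero at the start; "torque": the same for the moment, N m; "grip_width": finger opening in m.
Only numpy, scipy, OpenCV 4.12 (cv2) and the standard library are available. Lean on these libraries where they do the work, as an engineer would, in place of code of your own. Each camera call takes 0.05 s, during which the arm holds its last target. There are 200 camera calls.

## Working session

There is one attempt and no reset: what is moved stays moved. The work goes in short steps, Python scripts to look and compute and a tool call to move; the robot and the scene stay as the last step left them, time stands still between calls to the robot, and variables do not carry over. Pictures are saved under pics/ and viewed, about 8 in all and at most 12, crops included, and the job is handed in when it is done.

Besides the shell and the picture viewer there is one more tool, called as name(argument=value, ...), one argument or row to a line, values as JSON. arm_command: Moves the arm, as the interface text tells. Its arguments: {"type":"object","properties":{"increments":{"type":"array","items":{"type":"object","properties":{"jaw":{"type":"number"},"x":{"type":"number"},"y":{"type":"number"},"z":{"type":"number"},"ax":{"type":"number"},"ay":{"type":"number"},"az":{"type":"number"}}}}},"required":["increments"]}

```bash
ls; mkdir -p pics; cat > h.py <<'E'
from workcell import *
import numpy as np, cv2
def save(n,f): cv2.imwrite(f'pics/{n}.png',cv2.cvtColor(f['frame'],cv2.COLOR_RGB2BGR))
def cam(f):
    if 'view' in f: return np.linalg.inv(np.array(f['view']))
    o=get_obs(); T=np.eye(4); T[:3,:3]=o['ee_rot']; T[:3,3]=o['tool_pos']; return T@np.array(f['mount'])
def ray(f,px,z,T=None):
    T=cam(f) if T is None else T
    d=T[:3,:3]@np.array([(px[0]-f['cx'])/f['fx'],(px[1]-f['cy'])/f['fy'],1]); o=T[:3,3]
    return o+d*(z-o[2])/d[2]
E
python3 - <<'E'
from h import *
a=grab_frame('top');b=grab_frame('scene')
save('top0',a);save('scene0',b)
for f in(a,b): print({k:np.round(v,3).tolist() for k,v in f.items() if k!='frame'})
o=get_obs();print(o)
import pickle;pickle.dump((a,b),open('f0.pkl','wb'))
E
```

```text
pics
{'fx': 443.955, 'fy': 443.955, 'cx': 281.343, 'cy': 210.024, 'view': [[0.014, -1.0, -0.002, -0.009], [-0.982, -0.013, -0.188, 0.489], [0.188, 0.004, -0.982, 1.324], [0.0, 0.0, 0.0, 1.0]]}
{'fx': 517.821, 'fy': 517.821, 'cx': 281.105, 'cy': 211.647, 'view': [[0.324, 0.946, -0.002, -0.144], [0.757, -0.261, -0.599, -0.335], [-0.567, 0.193, -0.801, 1.911], [0.0, 0.0, 0.0, 1.0]]}
{'clock': 0.1, 'qpos': array([ 6.95913434e+01,  1.58769634e+01, -1.58982204e+00,  7.26529883e+01,
        7.20734488e-05,  8.40756186e+01]), 'qd': array([-0.02651236, -0.08540034,  0.18941817, -0.02741185, -0.18067465,
        0.00517943]), 'joint_efforts': array([ 3.53608266e-04, -4.46706998e+01,  2.96128803e+01,  8.45073169e-03,
       -8.44582542e-05, -5.74023943e-06]), 'tool_pos': array([0.1560711 , 0.60443515, 0.22043971]), 'ee_rot': array([[-9.68216241e-01,  2.50113529e-01, -7.30145255e-04],
       [ 2.50114501e-01,  9.68214284e-01, -1.95878655e-03],
       [ 2.17018047e-04, -2.07914887e-03, -9.99997815e-01]]), 'contact_force': array([0.11232868, 0.1146254 , 0.62643589]), 'torque': array([ 0.03746482, -0.00738925, -0.02398957]), 'grip_width': 0.08516199584676101}
```

View pics/top0.png

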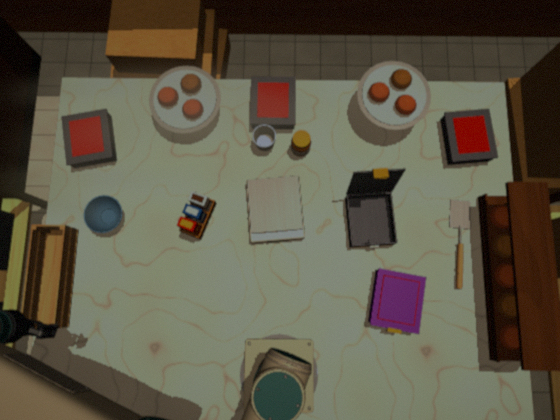

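View pics/scene0.png

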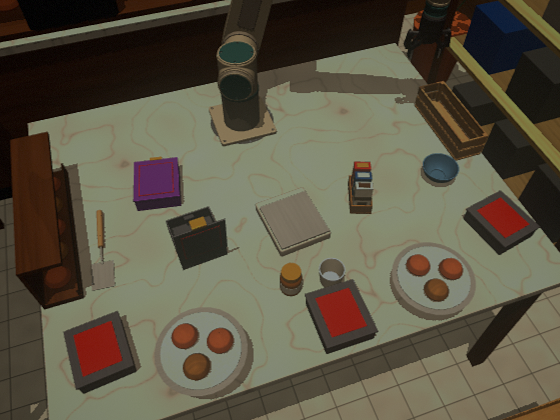

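The top view shows the rack around (196,216) with red nearest the robot at (187,226). The scale is at (275,209), and the tin at (371,220) has its lid up on the far side. The purple decoy is at (398,300). Next I'll take precise corners from an enlarged crop.

```bash
python3 - <<'E'
from h import *
import pickle
a,b=pickle.load(open('f0.pkl','rb'))
im=cv2.cvtColor(a['frame'],cv2.COLOR_RGB2BGR)
c1=cv2.resize(im[180:250,165:310],None,fx=5.5,fy=5.5,interpolation=cv2.INTER_CUBIC)[:, :798]
c2=cv2.resize(im[160:255,335:410],None,fx=5,fy=5,interpolation=cv2.INTER_CUBIC)
cv2.imwrite('pics/c1.png',np.clip(c1*1.5,0,255).astype('uint8'))
hsv=cv2.cvtColor(im,cv2.COLOR_BGR2HSV)
# tin: dark region; scale: housing
def T(p,z): return np.round(ray(a,p,z),3)
m=((hsv[...,2]<75)).astype('uint8'); m[:, :335]=0;m[:,412:]=0;m[:160]=0;m[258:]=0
n,l,s,c=cv2.connectedComponentsWithStats(m)
for i in range(1,n):
  if s[i,4]>150: print(i,s[i],c[i]);cv2.drawContours(c2,[],-1,0)
m2=cv2.inRange(hsv,(0,150,90),(8,255,255)); m2[:, :170]=0;m2[:,220:]=0;m2[:180]=0;m2[250:]=0
print(cv2.minAreaRect(np.argwhere(m2)[:,::-1].astype('float32')))
for p in [(187,225)]: print('red',T(p,.115))
for p in [(196,216)]: print('rack',T(p,.1))
for p in [(275,207)]: print('scale',T(p,.04))
for p in [(371,218)]: print('tin',T(p,.04))
cv2.imwrite('pics/c2.png',np.clip(np.hstack([c2*2.0]),0,255).astype('uint8'))
H=np.zeros((485,800,3),'uint8');H[:385,:]=0
E
python3 -c "
import cv2,numpy as np
a=cv2.imread('pics/c1.png');b=cv2.imread('pics/c2.png')
a=a[:,:330];a=cv2.copyMakeBorder(a,0,475-a.shape[0],0,0,cv2.BORDER_CONSTANT)
cv2.imwrite('pics/c.png',np.hstack([a,b]))"
```

```text
1 [ 345  169   60   79 3413] [370.888368  208.9446235]
((186.31033325195312, 223.22415161132812), (17.08397102355957, 10.584633827209473), 21.801406860351562)
red [0.428 0.272 0.115]
rack [0.458 0.25  0.1  ]
scale [0.5   0.018 0.04 ]
tin [ 0.469 -0.279  0.04 ]
```

View pics/c.png

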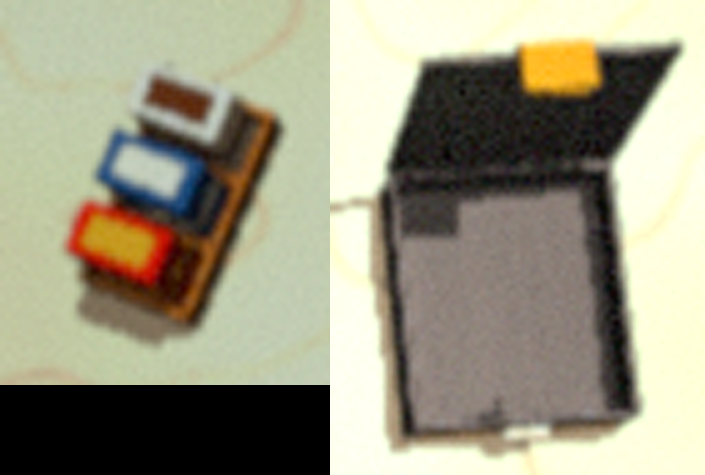

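```bash
python3 - <<'E'
from h import *
import pickle
a,b=pickle.load(open('f0.pkl','rb'))
def T(p,z): return np.round(ray(a,p,z),4)
print('cam',cam(a)[:3,3])
k=[(85,202),(178,240),(163,285),(68,247)]
P=np.array([T((165+u/5.5,180+v/5.5),.115) for u,v in k]);print('red',P.mean(0),np.linalg.norm(np.diff(P,axis=0),axis=1), np.degrees(np.arctan2(*(P[0]-P[1])[1::-1])))
k=[(148,68),(238,100),(222,148),(132,115)]
P2=np.array([T((165+u/5.5,180+v/5.5),.115) for u,v in k]);print('cream',P2.mean(0),'dir n',np.degrees(np.arctan2(*(P2.mean(0)-P.mean(0))[1::-1])),np.linalg.norm(P2.mean(0)-P.mean(0)))
k=[(403,432),(636,408),(610,165),(388,185)]
Q=np.array([T((335+(u-330)/5,160+v/5),.048) for u,v in k]);print('tin',Q.mean(0),Q,np.linalg.norm(np.diff(Q,axis=0),axis=1))
k=[(247,182),(302,176),(304,234),(250,235)]
S=np.array([T(p,.04) for p in k]);print('scale',S.mean(0),np.linalg.norm(np.diff(S,axis=0),axis=1))
# lid free edge: intersect ray with hinge-radius circle in the tin xz plane
d=(Q[3]+Q[2]-Q[0]-Q[1]);d/=np.linalg.norm(d);print('tin yaw',np.degrees(np.arctan2(d[1],d[0])))
h=Q.mean(0)+.08*d;h[2]=.049
for px in [((420+680)/2,(62+45)/2)]:
  p=(335+(px[0]-330)/5,160+px[1]/5)
  for z in np.arange(.1,.24,.02):
    r=T(p,z)-h;print(z,np.linalg.norm(r),np.degrees(np.arctan2(r[2],-r@d*1+0)))
E
```

```text
cam [ 0.23219585 -0.00794381  1.39199585]
red [0.4304   0.270375 0.115   ] [0.05414979 0.025014   0.05491676] 68.5522636728946
cream [0.5043 0.2414 0.115 ] dir n -21.409345995121694 0.07937733067444383
tin [ 0.46395 -0.2772   0.048  ] [[ 0.3795 -0.2107  0.048 ]
 [ 0.396  -0.3526  0.048 ]
 [ 0.5474 -0.3417  0.048 ]
 [ 0.5329 -0.2038  0.048 ]] [0.14285608 0.15179186 0.13866023]
scale [0.50175  0.015425 0.04    ] [0.17385954 0.18393325 0.16568479]
tin yaw 3.3422173454688373
0.1 0.08177706565209467 138.9087385239098
0.12000000000000001 0.09102430627391783 126.71599771535115
0.14 0.1039398393614189 117.57288420547663
0.16000000000000003 0.11923392498109286 110.7188805041434
0.18000000000000002 0.13617052524789694 105.59245139547511
0.2 0.15416669746157063 101.61011735757003
0.22000000000000003 0.1729284640714151 98.51296468796377
```

```bash
cat >> h.py <<'E'
from scipy.spatial.transform import Rotation as Ro
def pose(azim,tilt,flip=1):
    """tool points at azimuth azim, tilted `tilt` deg from down; flip=1: tool y to the left of azim, -1 right"""
    c,s=np.cos(np.radians(azim)),np.sin(np.radians(azim)); t=np.radians(tilt)
    z=np.array([c*np.sin(t),s*np.sin(t),-np.cos(t)]); y=flip*np.array([-s,c,0.])
    return np.column_stack([np.cross(y,z),y,z])
def inc(pos,R,frm=None):
    o=get_obs(); p,R0=(np.array(o['tool_pos']),np.array(o['ee_rot'])) if frm is None else frm
    v=R0.T@(np.asarray(pos)-p); w=Ro.from_matrix(R0.T@R).as_rotvec()
    print('inc',dict(zip(['x','y','z','ax','ay','az'],np.round(np.r_[v,w],4).tolist())),'rows~%.1f'%max(np.linalg.norm(v)/.0625,np.degrees(np.linalg.norm(w))/10.7))
E
python3 - <<'E'
from h import *
inc([.27,.45,.27],pose(70,0))
n=pose(-21.4,0,-1)
P1=([.27,.45,.27],pose(70,0));
R=pose(-21.4,45,-1);a=R[:,2]
nn=np.array([.931,-.365,0]);G=np.array([.4304,.2704,.072])-.008*nn
print(G,R)
P2=(G-.126*a,R); inc(*P2,frm=P1); print(P2)
E
```

```text
inc {'x': -0.1489, 'y': -0.1211, 'z': -0.0493, 'ax': -0.0015, 'ay': -0.0017, 'az': -1.4745} rows~7.9
[0.422952 0.27332  0.072   ] [[ 0.65835588 -0.36487678  0.65835588]
 [-0.25800685 -0.93105582 -0.25800685]
 [ 0.70710678 -0.         -0.70710678]]
inc {'x': 0.1115, 'y': -0.1151, 'z': 0.1089, 'ax': 0.6045, 'ay': 0.6194, 'az': -1.4594} rows~9.1
(array([0.33999916, 0.30582886, 0.16109545]), array([[ 0.65835588, -0.36487678,  0.65835588],
       [-0.25800685, -0.93105582, -0.25800685],
       [ 0.70710678, -0.        , -0.70710678]]))
```

arm_command(
  increments=[
    {"x": -0.149, "y": -0.121, "z": -0.049, "az": -1.4745},
    {"x": -0.149, "y": -0.121, "z": -0.049, "az": -1.4745},
    {"x": -0.149, "y": -0.121, "z": -0.049, "az": -1.4745},
    {"x": -0.149, "y": -0.121, "z": -0.049, "az": -1.4745},
    {"x": -0.149, "y": -0.121, "z": -0.049, "az": -1.4745},
    {"x": -0.149, "y": -0.121, "z": -0.049, "az": -1.4745},
    {"x": -0.149, "y": -0.121, "z": -0.049, "az": -1.4745},
    {"x": -0.149, "y": -0.121, "z": -0.049, "az": -1.4745},
    {"x": -0.149, "y": -0.121, "z": -0.049, "az": -1.4745},
  ],
)

```text
invalid input
```

```bash
python3 - <<'E'
from h import *
o=get_obs();print(o['clock'],o['qpos'],o['tool_pos'])
inc([.34,.306,.161],pose(-21.4,45,-1))
E
```

```text
0.1 [ 6.95913434e+01  1.58769634e+01 -1.58982204e+00  7.26529883e+01
  7.20734488e-05  8.40756186e+01] [0.1560711  0.60443515 0.22043971]
inc {'x': -0.2527, 'y': -0.2428, 'z': 0.0599, 'ax': 1.1591, 'ay': 0.0671, 'az': -2.798} rows~16.2
```

arm_command(
  increments=[
    {"jaw": 0, "x": -0.149, "y": -0.121, "z": -0.049, "ax": 0, "ay": 0, "az": -1.4745},
    {"jaw": 0, "x": -0.149, "y": -0.121, "z": -0.049, "ax": 0, "ay": 0, "az": -1.4745},
    {"jaw": 0, "x": -0.149, "y": -0.121, "z": -0.049, "ax": 0, "ay": 0, "az": -1.4745},
    {"jaw": 0, "x": -0.149, "y": -0.121, "z": -0.049, "ax": 0, "ay": 0, "az": -1.4745},
    {"jaw": 0, "x": -0.149, "y": -0.121, "z": -0.049, "ax": 0, "ay": 0, "az": -1.4745},
    {"jaw": 0, "x": -0.149, "y": -0.121, "z": -0.049, "ax": 0, "ay": 0, "az": -1.4745},
    {"jaw": 0, "x": -0.149, "y": -0.121, "z": -0.049, "ax": 0, "ay": 0, "az": -1.4745},
    {"jaw": 0, "x": -0.149, "y": -0.121, "z": -0.049, "ax": 0, "ay": 0, "az": -1.4745},
    {"jaw": 0, "x": -0.149, "y": -0.121, "z": -0.049, "ax": 0, "ay": 0, "az": -1.4745},
  ],
)

```text
clock: 1.23
tool_pos: [0.2699, 0.4498, 0.2692]
ee_rot: [[-0.344, -0.939, -0.001], [-0.939, 0.344, -0.003], [0.003, 0.0, -1.0]]
contact_force: [-0.3, 0.7, 1.3]
grip_width: 0.0851
```

```bash
python3 - <<'E'
from h import *
o=get_obs();print(o['clock'],o['qpos'],o['tool_pos'])
inc([.34,.306,.161],pose(-21.4,45,-1))
E
```

```text
1.225 [ 5.19933153e+01  4.46420531e+00 -9.45252413e+00  7.62527625e+01
 -3.37352525e-02 -1.78830870e+01] [0.26988204 0.44981211 0.26915948]
inc {'x': 0.1106, 'y': -0.1154, 'z': 0.1085, 'ax': 0.6077, 'ay': 0.6169, 'az': -1.4602} rows~9.1
```

arm_command(
  increments=[
    {"jaw": 0, "x": 0.055, "y": -0.058, "z": 0.02, "ax": 0.304, "ay": 0.308, "az": -0.73},
    {"jaw": 0, "x": 0.055, "y": -0.058, "z": 0.02, "ax": 0.304, "ay": 0.308, "az": -0.73},
    {"jaw": 0, "x": 0.055, "y": -0.058, "z": 0.02, "ax": 0.304, "ay": 0.308, "az": -0.73},
    {"jaw": 0, "x": 0.055, "y": -0.058, "z": 0.02, "ax": 0.304, "ay": 0.308, "az": -0.73},
    {"jaw": 0, "x": 0.111, "y": -0.115, "z": 0.108, "ax": 0.608, "ay": 0.617, "az": -1.46},
    {"jaw": 0, "x": 0.111, "y": -0.115, "z": 0.108, "ax": 0.608, "ay": 0.617, "az": -1.46},
    {"jaw": 0, "x": 0.111, "y": -0.115, "z": 0.108, "ax": 0.608, "ay": 0.617, "az": -1.46},
    {"jaw": 0, "x": 0.111, "y": -0.115, "z": 0.108, "ax": 0.608, "ay": 0.617, "az": -1.46},
    {"jaw": 0, "x": 0.111, "y": -0.115, "z": 0.108, "ax": 0.608, "ay": 0.617, "az": -1.46},
    {"jaw": 0, "x": 0.111, "y": -0.115, "z": 0.108, "ax": 0.608, "ay": 0.617, "az": -1.46},
    {"jaw": 0, "x": 0.111, "y": -0.115, "z": 0.108, "ax": 0.608, "ay": 0.617, "az": -1.46},
  ],
)

```text
clock: 2.6
tool_pos: [0.3398, 0.3062, 0.1618]
ee_rot: [[0.657, -0.368, 0.658], [-0.262, -0.93, -0.258], [0.707, -0.003, -0.707]]
contact_force: [-0.2, -0.4, -1.3]
grip_width: 0.0855
```

```bash
python3 - <<'E'
from h import *
o=get_obs();print(o['clock'],o['qpos'],o['tool_pos'])
f=grab_frame('wrist');save('w1',f);T=cam(f);print(T[:3],f['fx'],f['cx'],f['cy'])
R=pose(-21.4,45,-1)
inc([.422952-.006*R[0,2],.27332-.006*R[1,2],.072-.006*R[2,2]],R)
# predicted grasp centre pixel of red carton top corners
Ti=np.linalg.inv(T)
for x in(-.015,.015):
  for y in(-.026,.026):
    n=np.array([.931,-.365]);l=np.array([.365,.931]);p=np.r_[np.array([.4304,.2704])+n*x+l*y,.115,1]
    c=Ti@p;print(x,y,c[:2]/c[2]*f['fx']+[f['cx'],f['cy']])
E
```

```text
2.6 [  60.66539538    0.37572465  -39.31197726   42.44651545  -44.4292433
 -100.91060051] [0.33978435 0.30619276 0.16184332]
[[-0.3673725  -0.80835084  0.46000691  0.28251235]
 [-0.93007025  0.32067643 -0.17926506  0.32800807]
 [-0.00260431 -0.4936958  -0.86963077  0.31842945]] 303.766225695883 272.7684382064826 209.19370144132196
inc {'x': -0.0006, 'y': 0.0008, 'z': 0.1208, 'ax': -0.0005, 'ay': 0.0002, 'az': -0.0043} rows~1.9
-0.015 -0.026 [304.41245431 179.00120223]
-0.015 0.026 [240.68434545 179.23071509]
0.015 -0.026 [302.5395821  150.53048687]
0.015 0.026 [242.40486401 150.75273342]
```

View pics/w1.png

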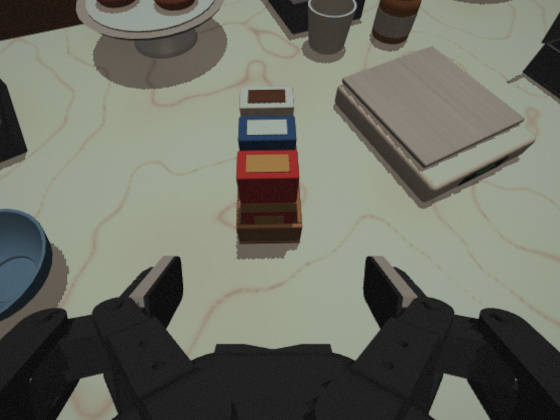

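The wrist view shows red's top at (238-298, 151-178). That is about 4 px left of the prediction, or roughly 3 mm, so I'll correct sideways and go in.

arm_command(
  increments=[
    {"jaw": 0, "x": 0, "y": -0.003, "z": 0.06, "ax": 0, "ay": 0, "az": 0},
    {"jaw": 0, "x": 0, "y": -0.003, "z": 0.1, "ax": 0, "ay": 0, "az": 0},
    {"jaw": 0, "x": 0, "y": -0.003, "z": 0.121, "ax": 0, "ay": 0, "az": 0},
    {"jaw": 0, "x": 0, "y": -0.003, "z": 0.121, "ax": 0, "ay": 0, "az": 0},
    {"jaw": 255, "x": 0, "y": -0.003, "z": 0.121, "ax": 0, "ay": 0, "az": 0},
    {"jaw": 255, "x": 0, "y": -0.003, "z": 0.121, "ax": 0, "ay": 0, "az": 0},
    {"jaw": 255, "x": 0, "y": -0.003, "z": 0.121, "ax": 0, "ay": 0, "az": 0},
    {"jaw": 255, "x": 0, "y": -0.003, "z": 0.121, "ax": 0, "ay": 0, "az": 0},
    {"jaw": 255, "x": 0, "y": -0.003, "z": 0.121, "ax": 0, "ay": 0, "az": 0},
    {"jaw": 255, "x": 0, "y": -0.003, "z": 0.121, "ax": 0, "ay": 0, "az": 0},
  ],
)

```text
clock: 3.9
tool_pos: [0.4209, 0.2783, 0.0766]
ee_rot: [[0.657, -0.367, 0.658], [-0.262, -0.93, -0.257], [0.707, -0.003, -0.707]]
contact_force: [-0.0, 0.4, -0.1]
grip_width: 0.0001
```

```bash
python3 - <<'E'
from h import *
o=get_obs();print(o['clock'],o['qpos'],o['grip_width'])
f=grab_frame('wrist');save('w2',f)
p=np.array(o['tool_pos']);inc(p+[0,0,.1],o['ee_rot']) 
E
```

```text
3.9 [  49.1142841     8.3305895   -45.21933814   17.96500298  -41.78099757
 -116.36453581] 5.971785939952265e-05
inc {'x': 0.0707, 'y': -0.0004, 'z': -0.0708, 'ax': 0.0001, 'ay': -0.0, 'az': -0.0} rows~1.6
```

View pics/w2.png

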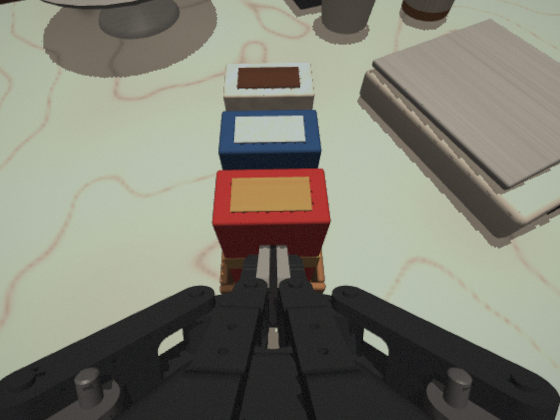

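The fingers closed in front of the carton without touching it. Its top front edge is near (216-327, 207) and the back edge near row 171. I'll measure it from here.

```bash
python3 - <<'E'
from h import *
f=grab_frame('wrist');T=cam(f);o=get_obs()
hsv=cv2.cvtColor(f['frame'],cv2.COLOR_RGB2HSV)
n=np.array([.931,-.365]);l=np.array([.365,.931])
for nm,p in dict(bl=(216,171),br=(327,170),fr=(328,212),fl=(215,214)).items():
  r=ray(f,p,.115,T); print(nm,np.round(r,4), 'n,l rel', np.round([(r[:2]-[.4304,.2704])@n,(r[:2]-[.4304,.2704])@l],4))
print(o['tool_pos'])
g=np.array(o['tool_pos'])+.025*np.array(o['ee_rot'])[:,2]; c=np.linalg.inv(T)@np.r_[g,1];print('tip px',c[:2]/c[2]*f['fx']+[f['cx'],f['cy']])
# red rows in column 270 
for c in (222,320): print(c,[ (r,hsv[r,c].tolist()) for r in range(160,262,6)])
a=grab_frame('top');b=grab_frame('scene')
for q in (a,b):
  V=np.array(q['view'])
  for nm,p in dict(T0=[.4304,.2704,.115]).items():
    c=V@np.r_[p,1];print(c[:2]/c[2]*q['fx']+[q['cx'],q['cy']])
im=cv2.cvtColor(b['frame'],cv2.COLOR_RGB2BGR)[135:225,325:400]
cv2.imwrite('pics/s2.png',np.clip(cv2.resize(im,None,fx=6,fy=6,interpolation=cv2.INTER_CUBIC)*1.6,0,255).astype('uint8'))
E
```

```text
bl [0.4553 0.2929 0.115 ] n,l rel [0.015  0.0301]
br [0.4362 0.2431 0.115 ] n,l rel [ 0.0153 -0.0233]
fr [0.4153 0.2531 0.115 ] n,l rel [-0.0078 -0.0217]
fl [0.4328 0.3    0.115 ] n,l rel [-0.0086  0.0284]
[0.4209341  0.27819302 0.0766101 ]
tip px [271.39152202 236.36974661]
222 [(160, [109, 102, 40]), (166, [106, 51, 55]), (172, [1, 186, 173]), (178, [1, 181, 176]), (184, [1, 182, 177]), (190, [1, 182, 177]), (196, [1, 183, 176]), (202, [1, 183, 177]), (208, [1, 184, 175]), (214, [1, 184, 177]), (220, [1, 182, 175]), (226, [1, 182, 59]), (232, [1, 196, 56]), (238, [179, 180, 58]), (244, [2, 167, 58]), (250, [9, 67, 87]), (256, [13, 128, 129])]
320 [(160, [46, 26, 185]), (166, [45, 26, 194]), (172, [1, 185, 176]), (178, [1, 181, 176]), (184, [1, 180, 177]), (190, [1, 186, 174]), (196, [1, 182, 177]), (202, [0, 182, 177]), (208, [1, 181, 178]), (214, [1, 185, 176]), (220, [1, 186, 171]), (226, [2, 183, 57]), (232, [3, 180, 58]), (238, [177, 192, 57]), (244, [2, 179, 57]), (250, [7, 152, 84]), (256, [15, 137, 153])]
[187.43692515 224.25428589]
[360.99028355 164.43658387]
```

View pics/s2.png

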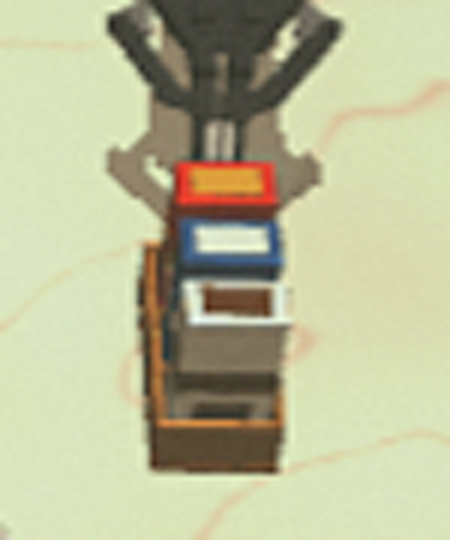

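```bash
python3 - <<'E'
from h import *
import pickle
a0,b0=pickle.load(open('f0.pkl','rb'))
a=grab_frame('top');b=grab_frame('scene');o=get_obs();p=np.array(o['tool_pos']);z=np.array(o['ee_rot'])[:,2]
for q0,q,box in((a0,a,(170,220,180,250)),(b0,b,(340,390,150,200))):
  for g in (q0,q):
    m=cv2.inRange(cv2.cvtColor(g['frame'],cv2.COLOR_RGB2HSV),(0,150,90),(8,255,255));k=np.zeros_like(m);x0,x1,y0,y1=box;k[y0:y1,x0:x1]=m[y0:y1,x0:x1]
    print(cv2.minAreaRect(np.argwhere(k)[:,::-1].astype('float32')),cv2.countNonZero(k))
  V=np.array(q['view'])
  for s in(-.05,0,.006,.025):
    c=V@np.r_[p+s*z,1];print(s,np.round(p+s*z,3),np.round(c[:2]/c[2]*q['fx']+[q['cx'],q['cy']],1))
im=cv2.cvtColor(a['frame'],cv2.COLOR_RGB2BGR)[190:260,155:225]
cv2.imwrite('pics/t2.png',np.clip(cv2.resize(im,None,fx=8,fy=8,interpolation=cv2.INTER_CUBIC)*1.6,0,255).astype('uint8'))
E
```

```text
((186.31033325195312, 223.22415161132812), (17.08397102355957, 10.584633827209473), 21.801406860351562) 72
((186.46551513671875, 223.08621215820312), (17.26966667175293, 10.584633827209473), 21.801406860351562) 77
-0.05 [0.388 0.291 0.112] [179.8 238.8]
0 [0.421 0.278 0.077] [187.4 229.3]
0.006 [0.425 0.277 0.072] [188.2 228.3]
0.025 [0.437 0.272 0.059] [191.  224.8]
((362.0, 165.0), (6.0, 16.0), 90.0) 66
((362.0, 165.0), (6.0, 16.0), 90.0) 64
-0.05 [0.388 0.291 0.112] [361.3 154.2]
0 [0.421 0.278 0.077] [360.5 169.8]
0.006 [0.425 0.277 0.072] [360.4 171.7]
0.025 [0.437 0.272 0.059] [360.1 177.6]
```

View pics/t2.png

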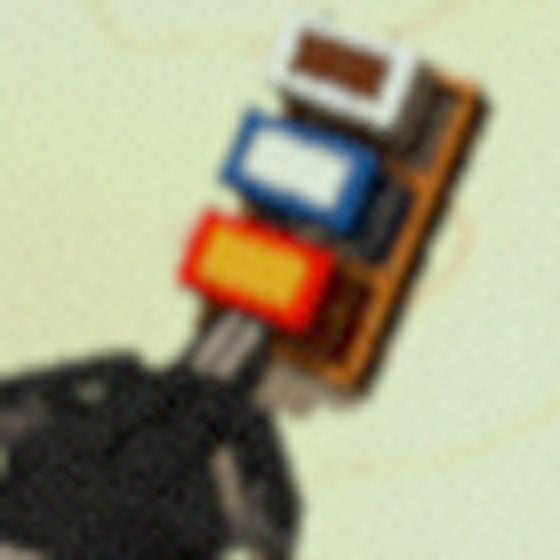

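Three independent cues put the shut fingertips about 16 mm behind the TCP, not 25 mm ahead of it: the wrist image, the top image, and closing with no contact. That makes the gripper about 40 mm shorter than stated. The carton hasn't moved, so I'll open, advance 40 mm more and close, watching the force.

arm_command(
  increments=[
    {"jaw": 0, "x": 0, "y": 0, "z": -0.02, "ax": 0, "ay": 0, "az": 0},
    {"jaw": 0, "x": 0, "y": 0, "z": -0.02, "ax": 0, "ay": 0, "az": 0},
    {"jaw": 0, "x": 0, "y": 0, "z": -0.02, "ax": 0, "ay": 0, "az": 0},
    {"jaw": 0, "x": 0, "y": 0, "z": -0.02, "ax": 0, "ay": 0, "az": 0},
    {"jaw": 0, "x": 0, "y": 0, "z": -0.02, "ax": 0, "ay": 0, "az": 0},
    {"jaw": 0, "x": 0, "y": 0, "z": -0.02, "ax": 0, "ay": 0, "az": 0},
    {"jaw": 0, "x": 0, "y": 0, "z": 0.01, "ax": 0, "ay": 0, "az": 0},
    {"jaw": 0, "x": 0, "y": 0, "z": 0.02, "ax": 0, "ay": 0, "az": 0},
  ],
)

```text
clock: 5.2
tool_pos: [0.4341, 0.2721, 0.0615]
ee_rot: [[0.657, -0.368, 0.657], [-0.262, -0.93, -0.259], [0.707, -0.002, -0.708]]
contact_force: [0.2, -0.3, 0.5]
grip_width: 0.0858
```

```bash
python3 - <<'E'
from h import *
o=get_obs();print(o['clock'],o['qpos'],o['grip_width'],o['tool_pos'])
f=grab_frame('wrist');im=cv2.cvtColor(f['frame'],cv2.COLOR_RGB2BGR)
cv2.imwrite('pics/w3.png',np.clip(im*1.6,0,255).astype('uint8'))
E
```

```text
5.2 [  47.19838954   10.19324489  -45.89021507   13.98230604  -41.17134747
 -118.69465593] 0.08575544826479108 [0.43414835 0.27210807 0.06148969]
```

View pics/w3.png

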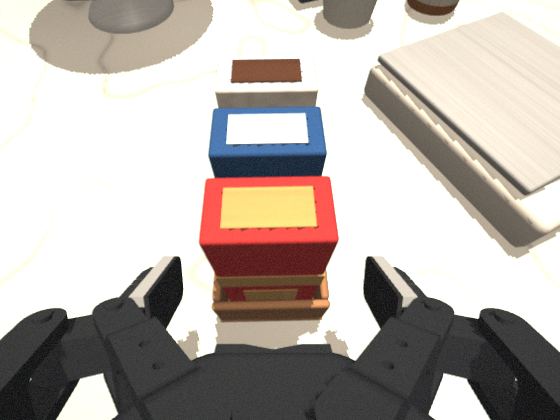

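arm_command(
  increments=[
    {"jaw": 0, "x": 0, "y": -0.003, "z": 0.012, "ax": 0, "ay": 0, "az": 0},
    {"jaw": 0, "x": 0, "y": -0.003, "z": 0.022, "ax": 0, "ay": 0, "az": 0},
    {"jaw": 0, "x": 0, "y": -0.003, "z": 0.022, "ax": 0, "ay": 0, "az": 0},
    {"jaw": 255, "x": 0, "y": -0.003, "z": 0.022, "ax": 0, "ay": 0, "az": 0},
    {"jaw": 255, "x": 0, "y": -0.003, "z": 0.022, "ax": 0, "ay": 0, "az": 0},
    {"jaw": 255, "x": 0, "y": -0.003, "z": 0.022, "ax": 0, "ay": 0, "az": 0},
    {"jaw": 255, "x": 0, "y": -0.003, "z": 0.022, "ax": 0, "ay": 0, "az": 0},
    {"jaw": 255, "x": 0, "y": -0.003, "z": 0.022, "ax": 0, "ay": 0, "az": 0},
  ],
)

```text
clock: 6.25
tool_pos: [0.4498, 0.2689, 0.0459]
ee_rot: [[0.657, -0.369, 0.658], [-0.262, -0.93, -0.26], [0.707, -0.001, -0.707]]
contact_force: [-3.7, -0.7, 5.1]
grip_width: 0.0513
```

Gripped at 51 mm. Lifting straight up.

arm_command(
  increments=[
    {"jaw": 255, "x": 0.014, "y": 0, "z": -0.014, "ax": 0, "ay": 0, "az": 0},
    {"jaw": 255, "x": 0.035, "y": 0, "z": -0.035, "ax": 0, "ay": 0, "az": 0},
    {"jaw": 255, "x": 0.06, "y": 0, "z": -0.06, "ax": 0, "ay": 0, "az": 0},
    {"jaw": 255, "x": 0.09, "y": 0, "z": -0.09, "ax": 0, "ay": 0, "az": 0},
    {"jaw": 255, "x": 0.12, "y": 0, "z": -0.12, "ax": 0, "ay": 0, "az": 0},
    {"jaw": 255, "x": 0.12, "y": 0, "z": -0.12, "ax": 0, "ay": 0, "az": 0},
  ],
)

```text
clock: 7.0
tool_pos: [0.4516, 0.2708, 0.2198]
ee_rot: [[0.653, -0.368, 0.661], [-0.266, -0.93, -0.255], [0.709, -0.009, -0.705]]
contact_force: [-1.2, -0.1, -1.3]
grip_width: 0.0517
```

```bash
python3 - <<'E'
from h import *
o=get_obs();print(o['clock'],o['qpos'],o['grip_width'],o['tool_pos'],o['contact_force'])
f=grab_frame('wrist');w=cv2.cvtColor(f['frame'],cv2.COLOR_RGB2BGR)
b=cv2.cvtColor(grab_frame('scene')['frame'],cv2.COLOR_RGB2BGR)
c=cv2.resize(b[90:230,310:420],None,fx=3,fy=3)
cv2.imwrite('pics/w4.png',np.clip(np.hstack([w[:420,100:450],c])*1.4,0,255).astype('uint8'))
E
```

```text
7.0 [  45.36467464   -3.68866924  -36.00210586   35.80968141  -40.52430987
 -120.95670569] 0.051709774206484205 [0.45158948 0.27080722 0.21981067] [-1.2339731  -0.14910325 -1.33409077]
```

View pics/w4.png

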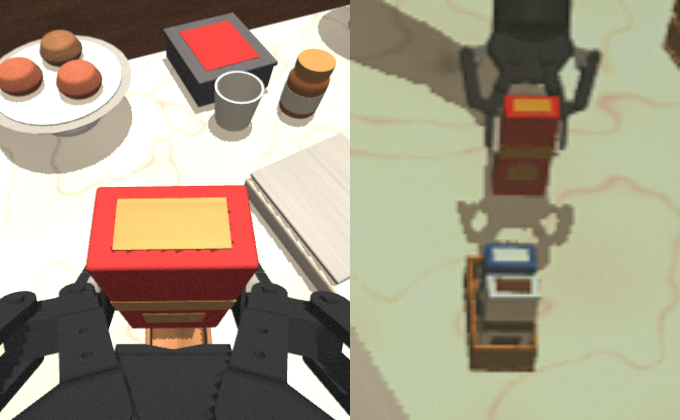

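Red is held upright, clear of the rack, and the blue and cream cartons are still in place. Next I'll roll the tool and lay the carton flat above the pan.

```bash
python3 - <<'E'
from h import *
M=([.46,.16,.27],pose(-10,45,-1)@Ro.from_euler('z',90,degrees=True).as_matrix())
H=([.514,.016,.15],pose(0,45,1)); P=([.514,.016,.0435],pose(0,45,1))
inc(*M); inc(*H,frm=(np.array(M[0]),M[1])); inc(*P,frm=(np.array(H[0]),H[1]))
E
```

```text
inc {'x': 0.0744, 'y': 0.0969, 'z': -0.0038, 'ax': 0.1108, 'ay': -0.1084, 'az': 1.4238} rows~7.7
inc {'x': 0.1324, 'y': 0.0296, 'z': 0.1401, 'ax': -0.0953, 'ay': -0.0953, 'az': 1.4453} rows~7.8
inc {'x': 0.0753, 'y': 0.0, 'z': 0.0753, 'ax': 0.0, 'ay': 0.0, 'az': 0.0} rows~1.7
```

arm_command(
  increments=[
    {"jaw": 255, "x": 0.015, "y": 0.02, "z": -0.001, "ax": 0.022, "ay": -0.022, "az": 0.15},
    {"jaw": 255, "x": 0.025, "y": 0.035, "z": -0.001, "ax": 0.035, "ay": -0.035, "az": 0.32},
    {"jaw": 255, "x": 0.035, "y": 0.05, "z": -0.002, "ax": 0.05, "ay": -0.05, "az": 0.5},
    {"jaw": 255, "x": 0.045, "y": 0.06, "z": -0.002, "ax": 0.06, "ay": -0.06, "az": 0.68},
    {"jaw": 255, "x": 0.055, "y": 0.07, "z": -0.003, "ax": 0.08, "ay": -0.08, "az": 0.86},
    {"jaw": 255, "x": 0.065, "y": 0.085, "z": -0.003, "ax": 0.09, "ay": -0.09, "az": 1.04},
    {"jaw": 255, "x": 0.074, "y": 0.097, "z": -0.004, "ax": 0.1, "ay": -0.1, "az": 1.22},
    {"jaw": 255, "x": 0.074, "y": 0.097, "z": -0.004, "ax": 0.111, "ay": -0.108, "az": 1.42},
    {"jaw": 255, "x": 0.074, "y": 0.097, "z": -0.004, "ax": 0.111, "ay": -0.108, "az": 1.42},
  ],
)

```text
clock: 8.22
tool_pos: [0.4578, 0.159, 0.2662]
ee_rot: [[-0.17, -0.701, 0.693], [-0.985, 0.116, -0.125], [0.007, -0.704, -0.71]]
contact_force: [-0.6, -0.3, -1.7]
grip_width: 0.0513
```

```bash
python3 - <<'E'
from h import *
o=get_obs();print(o['clock'],o['qpos'],o['grip_width'])
inc([.514,.016,.15],pose(0,45,1))
E
```

```text
8.225 [ 26.52883117 -22.56309237 -45.26500861  28.85584087 -24.89186284
 -62.62687367] 0.05127128634341386
inc {'x': 0.1306, 'y': 0.0257, 'z': 0.1393, 'ax': -0.0929, 'ay': -0.1013, 'az': 1.4521} rows~7.8
```

arm_command(
  increments=[
    {"jaw": 255, "x": 0.015, "y": 0.003, "z": 0.01, "ax": -0.01, "ay": -0.01, "az": 0.17},
    {"jaw": 255, "x": 0.03, "y": 0.006, "z": 0.03, "ax": -0.02, "ay": -0.02, "az": 0.35},
    {"jaw": 255, "x": 0.05, "y": 0.01, "z": 0.05, "ax": -0.035, "ay": -0.035, "az": 0.53},
    {"jaw": 255, "x": 0.07, "y": 0.014, "z": 0.07, "ax": -0.05, "ay": -0.05, "az": 0.71},
    {"jaw": 255, "x": 0.09, "y": 0.018, "z": 0.09, "ax": -0.06, "ay": -0.06, "az": 0.89},
    {"jaw": 255, "x": 0.11, "y": 0.022, "z": 0.11, "ax": -0.07, "ay": -0.08, "az": 1.07},
    {"jaw": 255, "x": 0.13, "y": 0.026, "z": 0.13, "ax": -0.08, "ay": -0.09, "az": 1.25},
    {"jaw": 255, "x": 0.131, "y": 0.026, "z": 0.139, "ax": -0.093, "ay": -0.101, "az": 1.452},
    {"jaw": 255, "x": 0.131, "y": 0.026, "z": 0.139, "ax": -0.093, "ay": -0.101, "az": 1.452},
    {"jaw": 255, "x": 0.131, "y": 0.026, "z": 0.139, "ax": -0.093, "ay": -0.101, "az": 1.452},
  ],
)

```text
clock: 9.48
tool_pos: [0.513, 0.016, 0.1493]
ee_rot: [[-0.708, -0.003, 0.706], [-0.004, 1.0, 0.0], [-0.706, -0.003, -0.708]]
contact_force: [0.4, -0.0, -0.7]
grip_width: 0.0516
```

```bash
python3 - <<'E'
from h import *
o=get_obs();print(o['clock'],o['qpos'],o['grip_width'])
inc([.514,.016,.0435],pose(0,45,1))
f=grab_frame('wrist');w=cv2.cvtColor(f['frame'],cv2.COLOR_RGB2BGR)
b=cv2.cvtColor(grab_frame('scene')['frame'],cv2.COLOR_RGB2BGR)
c=cv2.resize(b[130:270,230:350],None,fx=3,fy=3)
cv2.imwrite('pics/w5.png',np.clip(np.hstack([w[:420,60:480],c])*1.4,0,255).astype('uint8'))
E
```

```text
9.475 [ -9.33978199 -15.56829067 -58.3532558    2.70995902   6.59205379
  -6.86554914] 0.05157961141424958
inc {'x': 0.074, 'y': 0.0003, 'z': 0.0757, 'ax': 0.0003, 'ay': -0.0019, 'az': 0.0038} rows~1.7
```

View pics/w5.png

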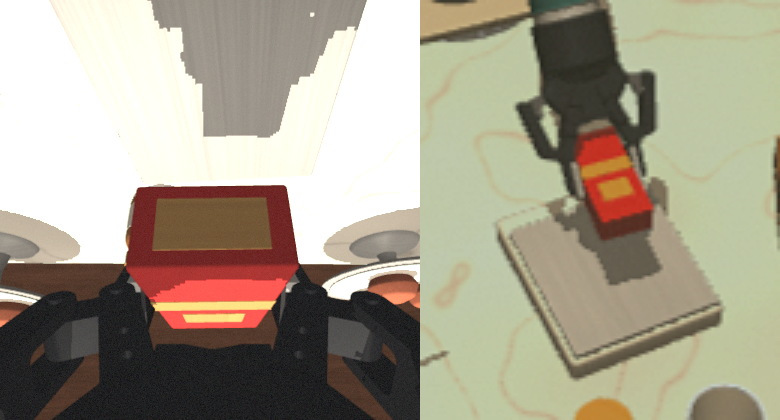

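Carton is flat at z+90 mm above the pan. Going down with a 1 cm outward shift, because j3 is near its range.

arm_command(
  increments=[
    {"jaw": 255, "x": 0.012, "y": 0, "z": 0.032, "ax": 0, "ay": 0, "az": 0},
    {"jaw": 255, "x": 0.035, "y": 0, "z": 0.054, "ax": 0, "ay": 0, "az": 0},
    {"jaw": 255, "x": 0.05, "y": 0, "z": 0.069, "ax": 0, "ay": -0.002, "az": 0.004},
    {"jaw": 255, "x": 0.057, "y": 0, "z": 0.0755, "ax": 0, "ay": -0.002, "az": 0.004},
    {"jaw": 255, "x": 0.061, "y": 0, "z": 0.0795, "ax": 0, "ay": -0.002, "az": 0.004},
    {"jaw": 255, "x": 0.061, "y": 0, "z": 0.0795, "ax": 0, "ay": -0.002, "az": 0.004},
  ],
)

```text
clock: 10.32
tool_pos: [0.5383, 0.0164, 0.0564]
ee_rot: [[-0.714, -0.0, 0.7], [0.0, 1.0, 0.001], [-0.7, 0.001, -0.714]]
contact_force: [0.1, -0.1, -0.1]
grip_width: 0.0512
```

```bash
python3 - <<'E'
from h import *
o=get_obs();print(o['clock'],o['qpos'],o['grip_width'],o['contact_force'])
inc([.526,.016,.042],pose(0,45,1))
E
```

```text
10.325 [ -8.51766662   2.09380741 -61.59604666 -17.82296599   5.99367665
  -6.09615113] 0.051239504369891956 [ 0.11742537 -0.07201429 -0.1082965 ]
inc {'x': 0.0188, 'y': -0.0004, 'z': 0.0017, 'ax': 0.0007, 'ay': -0.0095, 'az': -0.0001} rows~0.3
```

j3 is at its limit, so I'll lift a little, yaw the tool 45° about the carton to free the wrist radius, and try again.

```bash
python3 - <<'E'
from h import *
R=pose(-45,45,1)
for h in(.12,.061):
  P=np.array([.505,.016,h])+R@[.0032,0,.0232];print(P);inc(P,R)
E
```

```text
[0.515      0.006      0.10133238]
inc {'x': -0.0149, 'y': -0.0103, 'z': -0.0484, 'ax': 0.5534, 'ay': -0.0092, 'az': 0.5579} rows~4.2
[0.515      0.006      0.04233238]
inc {'x': 0.0264, 'y': -0.0104, 'z': -0.0063, 'ax': 0.5534, 'ay': -0.0092, 'az': 0.5579} rows~4.2
```

arm_command(
  increments=[
    {"jaw": 255, "x": -0.015, "y": -0.002, "z": -0.03, "ax": 0, "ay": 0, "az": 0},
    {"jaw": 255, "x": -0.015, "y": -0.005, "z": -0.048, "ax": 0.12, "ay": -0.002, "az": 0.12},
    {"jaw": 255, "x": -0.015, "y": -0.01, "z": -0.048, "ax": 0.24, "ay": -0.004, "az": 0.24},
    {"jaw": 255, "x": -0.015, "y": -0.01, "z": -0.048, "ax": 0.36, "ay": -0.006, "az": 0.36},
    {"jaw": 255, "x": -0.015, "y": -0.01, "z": -0.048, "ax": 0.48, "ay": -0.008, "az": 0.48},
    {"jaw": 255, "x": -0.015, "y": -0.01, "z": -0.048, "ax": 0.553, "ay": -0.009, "az": 0.558},
    {"jaw": 255, "x": -0.015, "y": -0.01, "z": -0.048, "ax": 0.553, "ay": -0.009, "az": 0.558},
  ],
)

```text
clock: 11.2
tool_pos: [0.5178, 0.008, 0.1027]
ee_rot: [[-0.5, 0.704, 0.504], [0.499, 0.71, -0.497], [-0.708, 0.003, -0.706]]
contact_force: [0.0, 0.2, -1.4]
grip_width: 0.0509
```

```bash
python3 - <<'E'
from h import *
o=get_obs();print(o['clock'],o['qpos'],o['grip_width'],o['contact_force'])
inc([.515,.006,.0445],pose(-45,45,1))
E
```

```text
11.2 [ 13.98471554   2.69358325 -48.22269961  11.51247323 -37.15884278
  49.42030076] 0.050922468525045 [ 0.03255824  0.24483341 -1.38622215]
inc {'x': 0.0416, 'y': -0.0036, 'z': 0.0408, 'ax': 0.0049, 'ay': 0.0009, 'az': 0.0003} rows~0.9
```

Good, j3 is now -48. Descending in small steps.

arm_command(
  increments=[
    {"jaw": 255, "x": 0.02, "y": -0.002, "z": 0.02, "ax": 0.004, "ay": 0, "az": 0},
    {"jaw": 255, "x": 0.033, "y": -0.003, "z": 0.033, "ax": 0.004, "ay": 0, "az": 0},
    {"jaw": 255, "x": 0.039, "y": -0.003, "z": 0.039, "ax": 0.004, "ay": 0, "az": 0},
    {"jaw": 255, "x": 0.0415, "y": -0.003, "z": 0.041, "ax": 0.004, "ay": 0, "az": 0},
    {"jaw": 255, "x": 0.0415, "y": -0.003, "z": 0.041, "ax": 0.004, "ay": 0, "az": 0},
  ],
)

```text
clock: 11.82
tool_pos: [0.5159, 0.0062, 0.0449]
ee_rot: [[-0.499, 0.706, 0.502], [0.499, 0.708, -0.5], [-0.708, 0.001, -0.706]]
contact_force: [-0.4, -0.4, -1.4]
grip_width: 0.051
```

arm_command(
  increments=[
    {"jaw": 255, "x": 0.001, "y": 0, "z": 0.001, "ax": 0, "ay": 0, "az": 0},
    {"jaw": 255, "x": 0.002, "y": 0, "z": 0.002, "ax": 0, "ay": 0, "az": 0},
    {"jaw": 255, "x": 0.002, "y": 0, "z": 0.002, "ax": 0, "ay": 0, "az": 0},
  ],
)

```text
clock: 12.2
tool_pos: [0.5166, 0.0063, 0.0429]
ee_rot: [[-0.498, 0.706, 0.503], [0.499, 0.708, -0.5], [-0.709, 0.002, -0.705]]
contact_force: [-2.0, 0.7, 1.7]
grip_width: 0.0514
```

Contact felt. Release and back off along the tool axis.

arm_command(
  increments=[
    {"jaw": 0, "x": 0, "y": 0, "z": 0, "ax": 0, "ay": 0, "az": 0},
    {"jaw": 0, "x": 0, "y": 0, "z": 0, "ax": 0, "ay": 0, "az": 0},
    {"jaw": 0, "x": 0, "y": 0, "z": 0, "ax": 0, "ay": 0, "az": 0},
    {"jaw": 0, "x": 0, "y": 0, "z": 0, "ax": 0, "ay": 0, "az": 0},
    {"jaw": 0, "x": 0, "y": 0, "z": 0, "ax": 0, "ay": 0, "az": 0},
    {"jaw": 0, "x": 0, "y": 0, "z": -0.03, "ax": 0, "ay": 0, "az": 0},
    {"jaw": 0, "x": 0, "y": 0, "z": -0.08, "ax": 0, "ay": 0, "az": 0},
    {"jaw": 0, "x": 0, "y": 0, "z": -0.12, "ax": 0, "ay": 0, "az": 0},
    {"jaw": 0, "x": 0, "y": 0, "z": -0.15, "ax": 0, "ay": 0, "az": 0},
    {"jaw": 0, "x": 0, "y": 0, "z": -0.15, "ax": 0, "ay": 0, "az": 0},
  ],
)

```text
clock: 13.45
tool_pos: [0.4422, 0.0829, 0.1504]
ee_rot: [[-0.497, 0.705, 0.507], [0.499, 0.71, -0.497], [-0.71, 0.006, -0.704]]
contact_force: [0.5, -0.1, -0.3]
grip_width: 0.0853
```

```bash
python3 - <<'E'
from h import *
o=get_obs();print(o['clock'],o['qpos'],o['grip_width'],o['tool_pos'])
f=grab_frame('wrist');T=cam(f)
hsv=cv2.cvtColor(f['frame'],cv2.COLOR_RGB2HSV)
m=cv2.inRange(hsv,(0,120,40),(28,255,255));n,l,s,c=cv2.connectedComponentsWithStats(m)
i=1+np.argmax(s[1:,4]);print(s[i],c[i])
w=cv2.cvtColor(f['frame'],cv2.COLOR_RGB2BGR)
b=cv2.cvtColor(grab_frame('scene')['frame'],cv2.COLOR_RGB2BGR)
c=cv2.resize(b[130:270,230:350],None,fx=3,fy=3)[:420]
cv2.imwrite('pics/w6.png',np.hstack([w[:420,90:510],c]))
np.savez('w6.npz',T=T,K=[f['fx'],f['fy'],f['cx'],f['cy']])
E
```

```text
13.45 [ 28.76000048  -3.94579515 -45.7692922   31.92719419 -42.81589393
  67.30072726] 0.08530723823563535 [0.44219653 0.0829142  0.15043651]
[ 237  149   65   87 4980] [269.63594378 190.81425703]
```

View pics/w6.png

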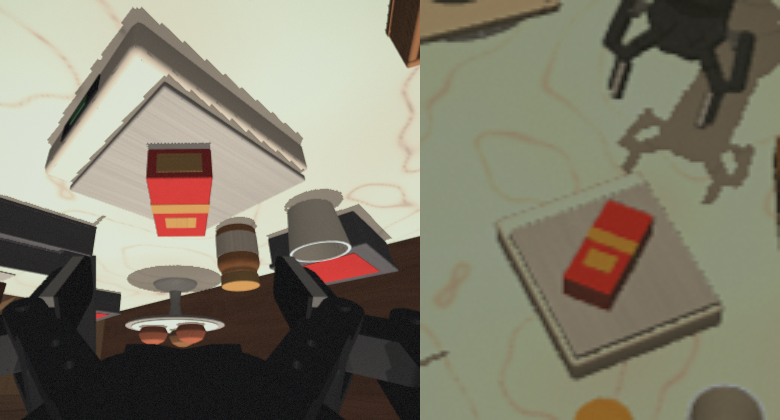

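The carton lies flat on the pan and is fully released. Next is its position from the top camera, then a vertical regrasp.

```bash
python3 - <<'E'
from h import *
a=grab_frame('top')
hsv=cv2.cvtColor(a['frame'],cv2.COLOR_RGB2HSV)
m=cv2.inRange(hsv,(0,120,70),(28,255,255));k=np.zeros_like(m);k[170:245,240:312]=m[170:245,240:312]
n,l,s,c=cv2.connectedComponentsWithStats(k);i=1+np.argmax(s[1:,4]);print(s[i],c[i],ray(a,c[i],.074))
r=cv2.minAreaRect(np.argwhere(l==i)[:,::-1].astype('float32'));B=cv2.boxPoints(r);P=np.array([ray(a,p,.074)[:2] for p in B]);print(P.mean(0));E=np.diff(P,axis=0);print(np.linalg.norm(E,axis=1),np.degrees(np.arctan2(E[:,1],E[:,0])))
R=pose(-45,0,1)
inc([.5065,.0163,.12],R);inc([.5065,.0163,.033],R)
E
```

```text
[257 186  37  36 628] [274.85191083 203.50796178] [0.5039335 0.0177046 0.074    ]
[0.50499371 0.01786777]
[0.11060664 0.05236568 0.11001793] [ -43.39466619 -135.05576051  136.310225  ]
inc {'x': -0.0453, 'y': 0.0008, 'z': 0.0847, 'ax': 0.0014, 'ay': 0.7878, 'az': 0.0001} rows~4.2
inc {'x': 0.0164, 'y': 0.0007, 'z': 0.1461, 'ax': 0.0014, 'ay': 0.7878, 'az': 0.0001} rows~4.2
```

arm_command(
  increments=[
    {"jaw": 0, "x": -0.02, "y": 0, "z": 0.01, "ax": 0, "ay": 0.18, "az": 0},
    {"jaw": 0, "x": -0.04, "y": 0, "z": 0.02, "ax": 0, "ay": 0.36, "az": 0},
    {"jaw": 0, "x": -0.045, "y": 0, "z": 0.04, "ax": 0, "ay": 0.54, "az": 0},
    {"jaw": 0, "x": -0.045, "y": 0, "z": 0.06, "ax": 0, "ay": 0.72, "az": 0},
    {"jaw": 0, "x": -0.045, "y": 0, "z": 0.08, "ax": 0.001, "ay": 0.788, "az": 0},
    {"jaw": 0, "x": -0.045, "y": 0, "z": 0.085, "ax": 0.001, "ay": 0.788, "az": 0},
    {"jaw": 0, "x": -0.045, "y": 0, "z": 0.085, "ax": 0.001, "ay": 0.788, "az": 0},
  ],
)

```text
clock: 14.48
tool_pos: [0.5045, 0.0154, 0.118]
ee_rot: [[-0.707, 0.708, -0.003], [0.708, 0.707, 0.0], [0.002, -0.002, -1.0]]
contact_force: [-0.2, -0.9, 0.0]
grip_width: 0.0852
```

```bash
python3 - <<'E'
from h import *
o=get_obs();print(o['clock'],o['qpos'],o['grip_width'],o['tool_pos'])
inc([.5053,.0172,.033],pose(-45,0,1))
E
```

```text
14.475 [-5.59379800e+00  8.44427065e+00 -2.40014700e+01  5.77271313e+01
  5.28360812e-03  3.94449316e+01] 0.08517495085578289 [0.50453489 0.01542157 0.1179945 ]
inc {'x': 0.0005, 'y': 0.002, 'z': 0.085, 'ax': -0.0018, 'ay': -0.0024, 'az': -0.0007} rows~1.4
```

arm_command(
  increments=[
    {"jaw": 0, "x": 0, "y": 0.002, "z": 0.04, "ax": 0, "ay": 0, "az": 0},
    {"jaw": 0, "x": 0, "y": 0.002, "z": 0.07, "ax": 0, "ay": 0, "az": 0},
    {"jaw": 0, "x": 0, "y": 0.002, "z": 0.085, "ax": 0, "ay": 0, "az": 0},
    {"jaw": 0, "x": 0, "y": 0.002, "z": 0.085, "ax": 0, "ay": 0, "az": 0},
    {"jaw": 255, "x": 0, "y": 0.002, "z": 0.085, "ax": 0, "ay": 0, "az": 0},
    {"jaw": 255, "x": 0, "y": 0.002, "z": 0.085, "ax": 0, "ay": 0, "az": 0},
    {"jaw": 255, "x": 0, "y": 0.002, "z": 0.085, "ax": 0, "ay": 0, "az": 0},
    {"jaw": 255, "x": 0, "y": 0.002, "z": 0.085, "ax": 0, "ay": 0, "az": 0},
    {"jaw": 255, "x": 0, "y": 0.002, "z": 0.085, "ax": 0, "ay": 0, "az": 0},
  ],
)

```text
clock: 15.6
tool_pos: [0.5074, 0.0167, 0.0346]
ee_rot: [[-0.707, 0.708, 0.0], [0.708, 0.707, 0.0], [-0.0, 0.0, -1.0]]
contact_force: [0.1, 0.7, 5.3]
grip_width: 0.0513
```

Gripped. The 5 N matches the pads pressing forward as they close. Lift and carry to above the tin.

arm_command(
  increments=[
    {"jaw": 255, "x": 0, "y": 0, "z": -0.02, "ax": 0, "ay": 0, "az": 0},
    {"jaw": 255, "x": 0, "y": 0, "z": -0.06, "ax": 0, "ay": 0, "az": 0},
    {"jaw": 255, "x": 0, "y": 0, "z": -0.11, "ax": 0, "ay": 0, "az": 0},
    {"jaw": 255, "x": 0, "y": 0, "z": -0.135, "ax": 0, "ay": 0, "az": 0},
    {"jaw": 255, "x": 0, "y": 0, "z": -0.135, "ax": 0, "ay": 0, "az": 0},
  ],
)

```text
clock: 16.23
tool_pos: [0.5093, 0.0165, 0.1719]
ee_rot: [[-0.707, 0.708, 0.006], [0.708, 0.707, -0.0], [-0.004, 0.004, -1.0]]
contact_force: [-0.7, 0.6, -2.3]
grip_width: 0.0511
```

```bash
python3 - <<'E'
from h import *
o=get_obs();print(o['clock'],o['qpos'],o['grip_width'],o['tool_pos'])
inc([.463,-.277,.165],pose(5,0,1))
a=grab_frame('top');g=cv2.cvtColor(a['frame'],cv2.COLOR_RGB2GRAY)
# lid/tin: outer rim edges by dark mask rows (dark side walls): left/right extents per row, front edge per column
m=(g<70)
for r in range(198,246,6): print(r,[int(x) for x in np.flatnonzero(m[r,335:412])[[0,-1]]+335])
for c in range(350,396,5): 
    q=np.flatnonzero(m[225:262,c]);print(c,q.min()+225 if len(q) else None,q.max()+225 if len(q) else None,g[238:256,c].tolist())
E
```

```text
16.225 [-5.42873903e+00  5.81383877e+00 -1.99389778e+01  6.39232665e+01
  1.39539681e-02  3.96154080e+01] 0.051133543836975624 [0.5093273  0.01646087 0.17193667]
inc {'x': -0.1749, 'y': -0.2402, 'z': 0.0068, 'ax': 0.0017, 'ay': 0.0056, 'az': -0.8734} rows~4.8
198 [345, 391]
204 [345, 391]
210 [346, 392]
216 [345, 393]
222 [347, 393]
228 [347, 394]
234 [348, 395]
240 [348, 395]
350 225 247 [41, 33, 27, 23, 18, 19, 15, 15, 23, 51, 76, 97, 116, 135, 136, 136, 134, 137]
355 228 247 [70, 70, 71, 69, 69, 71, 69, 54, 42, 59, 84, 112, 132, 136, 136, 136, 133, 136]
360 226 247 [70, 71, 70, 69, 70, 69, 69, 57, 44, 67, 83, 113, 131, 136, 136, 136, 135, 133]
365 231 247 [69, 70, 73, 69, 57, 47, 47, 42, 47, 67, 80, 88, 108, 128, 135, 138, 134, 135]
370 225 245 [70, 67, 68, 65, 64, 62, 52, 67, 100, 98, 83, 85, 107, 129, 135, 134, 133, 134]
375 225 243 [69, 66, 69, 69, 66, 69, 70, 100, 118, 107, 104, 120, 125, 128, 127, 126, 126, 127]
380 225 246 [69, 66, 68, 68, 63, 55, 44, 49, 67, 85, 112, 132, 135, 133, 135, 135, 133, 134]
385 225 245 [66, 65, 69, 69, 68, 57, 41, 56, 74, 86, 109, 129, 135, 134, 134, 136, 134, 134]
390 225 245 [34, 39, 38, 41, 55, 51, 45, 65, 83, 112, 131, 135, 136, 134, 133, 135, 135, 135]
395 233 242 [42, 44, 42, 38, 51, 79, 113, 131, 136, 134, 135, 135, 134, 134, 134, 136, 135, 133]
```

arm_command(
  increments=[
    {"jaw": 255, "x": -0.03, "y": -0.04, "z": 0.001, "ax": 0, "ay": 0, "az": -0.15},
    {"jaw": 255, "x": -0.06, "y": -0.085, "z": 0.002, "ax": 0, "ay": 0, "az": -0.32},
    {"jaw": 255, "x": -0.095, "y": -0.13, "z": 0.003, "ax": 0, "ay": 0, "az": -0.48},
    {"jaw": 255, "x": -0.125, "y": -0.17, "z": 0.005, "ax": 0, "ay": 0.003, "az": -0.64},
    {"jaw": 255, "x": -0.155, "y": -0.21, "z": 0.006, "ax": 0, "ay": 0.005, "az": -0.8},
    {"jaw": 255, "x": -0.175, "y": -0.24, "z": 0.007, "ax": 0.002, "ay": 0.005, "az": -0.873},
    {"jaw": 255, "x": -0.175, "y": -0.24, "z": 0.007, "ax": 0.002, "ay": 0.005, "az": -0.873},
    {"jaw": 255, "x": -0.175, "y": -0.24, "z": 0.007, "ax": 0.002, "ay": 0.005, "az": -0.873},
  ],
)

```text
clock: 17.27
tool_pos: [0.4604, -0.2755, 0.1609]
ee_rot: [[-0.996, -0.086, -0.006], [-0.086, 0.996, 0.003], [0.006, 0.003, -1.0]]
contact_force: [0.2, 0.3, -0.7]
grip_width: 0.0511
```

```bash
python3 - <<'E'
from h import *
o=get_obs();print(o['clock'],o['qpos'],o['grip_width'],o['tool_pos'])
inc([.463,-.277,-.002],pose(5,0,1))
E
```

```text
17.275 [-37.75056731   9.51077879 -17.0512527   63.81969221  -0.09353315
 -42.68675956] 0.05109362650542403 [ 0.46038803 -0.27552425  0.1609215 ]
inc {'x': -0.0035, 'y': -0.0022, 'z': 0.1629, 'ax': 0.0033, 'ay': -0.006, 'az': -0.0011} rows~2.6
```

arm_command(
  increments=[
    {"jaw": 255, "x": -0.0035, "y": -0.002, "z": 0.05, "ax": 0.003, "ay": -0.006, "az": 0},
    {"jaw": 255, "x": -0.0035, "y": -0.002, "z": 0.09, "ax": 0.003, "ay": -0.006, "az": 0},
    {"jaw": 255, "x": -0.0035, "y": -0.002, "z": 0.12, "ax": 0.003, "ay": -0.006, "az": 0},
    {"jaw": 255, "x": -0.0035, "y": -0.002, "z": 0.145, "ax": 0.003, "ay": -0.006, "az": 0},
    {"jaw": 255, "x": -0.0035, "y": -0.002, "z": 0.158, "ax": 0.003, "ay": -0.006, "az": 0},
    {"jaw": 255, "x": -0.0035, "y": -0.002, "z": 0.163, "ax": 0.003, "ay": -0.006, "az": 0},
    {"jaw": 255, "x": -0.0035, "y": -0.002, "z": 0.163, "ax": 0.003, "ay": -0.006, "az": 0},
  ],
)

```text
clock: 18.15
tool_pos: [0.4634, -0.2766, -0.0018]
ee_rot: [[-0.996, -0.086, 0.0], [-0.086, 0.996, 0.0], [-0.0, 0.0, -1.0]]
contact_force: [0.3, -0.3, 0.4]
grip_width: 0.0513
```

arm_command(
  increments=[
    {"jaw": 255, "x": 0, "y": 0, "z": 0.002, "ax": 0, "ay": 0, "az": 0},
    {"jaw": 255, "x": 0, "y": 0, "z": 0.003, "ax": 0, "ay": 0, "az": 0},
    {"jaw": 60, "x": 0, "y": 0, "z": 0.002, "ax": 0, "ay": 0, "az": 0},
    {"jaw": 60, "x": 0, "y": 0, "z": 0.002, "ax": 0, "ay": 0, "az": 0},
    {"jaw": 60, "x": 0, "y": 0, "z": 0.002, "ax": 0, "ay": 0, "az": 0},
    {"jaw": 60, "x": 0, "y": 0, "z": 0.002, "ax": 0, "ay": 0, "az": 0},
  ],
)

```text
clock: 18.9
tool_pos: [0.4635, -0.2767, -0.0037]
ee_rot: [[-0.996, -0.086, 0.001], [-0.086, 0.996, 0.0], [-0.001, -0.0, -1.0]]
contact_force: [-0.0, -0.2, -0.6]
grip_width: 0.0655
```

arm_command(
  increments=[
    {"jaw": 60, "x": 0, "y": 0, "z": -0.03, "ax": 0, "ay": 0, "az": 0},
    {"jaw": 60, "x": 0, "y": 0, "z": -0.08, "ax": 0, "ay": 0, "az": 0},
    {"jaw": 255, "x": 0.02, "y": 0, "z": -0.14, "ax": 0, "ay": 0, "az": 0},
    {"jaw": 255, "x": 0.04, "y": 0, "z": -0.2, "ax": 0, "ay": 0, "az": 0},
    {"jaw": 255, "x": 0.06, "y": 0, "z": -0.26, "ax": 0, "ay": 0, "az": 0},
    {"jaw": 255, "x": 0.06, "y": 0, "z": -0.3, "ax": 0, "ay": 0, "az": 0},
    {"jaw": 255, "x": 0.06, "y": 0, "z": -0.3, "ax": 0, "ay": 0, "az": 0},
    {"jaw": 255, "x": 0.06, "y": 0, "z": -0.3, "ax": 0, "ay": 0, "az": 0},
  ],
)

```text
clock: 19.9
tool_pos: [0.4033, -0.2816, 0.2957]
ee_rot: [[-0.996, -0.086, 0.0], [-0.086, 0.996, 0.0], [-0.0, 0.0, -1.0]]
contact_force: [0.3, -0.1, -1.1]
grip_width: -0.0003
```

```bash
python3 - <<'E'
from h import *
o=get_obs();print(o['clock'],o['qpos'],o['grip_width'],o['tool_pos'])
f=grab_frame('wrist');save('w7',f);T=cam(f);print(T[:3,3],T[:3,2])
hsv=cv2.cvtColor(f['frame'],cv2.COLOR_RGB2HSV)
m=cv2.inRange(hsv,(0,120,60),(28,255,255));n,l,s,c=cv2.connectedComponentsWithStats(m)
for i in range(1,n):
  if s[i,4]>300:
    B=cv2.boxPoints(cv2.minAreaRect(np.argwhere(l==i)[:,::-1].astype('float32')));P=np.array([ray(f,p,.034,T)[:2] for p in B]);E=np.diff(P,axis=0);print(s[i],P.mean(0),np.linalg.norm(E,axis=1),np.degrees(np.arctan2(E[:,1],E[:,0])))
E
```

```text
19.9 [-4.24773784e+01  4.06781074e-01 -1.05484007e+01  7.90612928e+01
  2.17118179e-02 -4.74316433e+01] -0.00025752412524368296 [ 0.40327575 -0.28163428  0.29570002]
[ 0.3348467  -0.28756836  0.44832383] [ 0.26255674  0.02406419 -0.96461644]
[ 254  178   37   76 2502] [ 0.45885843 -0.27735211] [0.04951355 0.11134727 0.05299202] [ 94.95242371   5.82168366 -85.06754897]
[ 13 340  66  29 982] [ 0.69969623 -0.62527228] [0.11367771 0.04730454 0.11698744] [121.61217682  18.48416849 -57.73791288]
```

View pics/w7.png

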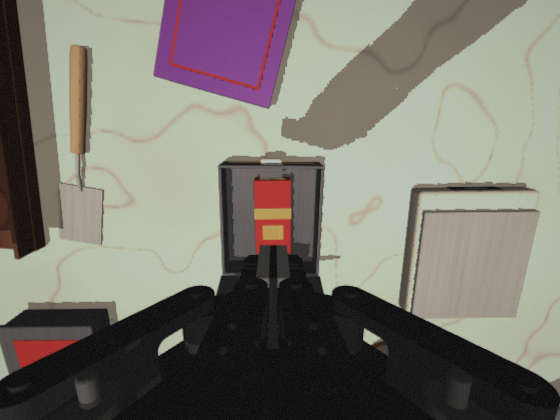

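This view (my last) shows the carton lying flat in the tin at (255-291, 179-252). The lid is still up on the near side at about row 280, and the tin's front rim is at row 164. I'll plan the lid sweep now, with shut fingers pushing from behind.

```bash
python3 - <<'E'
from h import *
f=grab_frame('wrist');T=cam(f)
for p in [(220,164),(324,164)]: print(ray(f,p,.048,T))
for p in [(223,270),(320,270)]: print('side',ray(f,p,.048,T))
u=np.array([np.cos(np.radians(5)),np.sin(np.radians(5))]);C=np.array([.464,-.277])
o=get_obs();p=np.array(o['tool_pos']);print('now u,v',(p[:2]-C)@u,(p[:2]-C)@[-u[1],u[0]],p[2])
for th,rho in [(110,.13),(100,.132),(90,.135),(80,.138),(70,.142),(60,.145),(50,.15),(40,.155),(30,.16),(20,.163),(10,.165),(5,.165),(0,.165)]:
  t=np.radians(th);P=np.array([.08,.049])+rho*np.array([-np.cos(t),np.sin(t)])+.005*np.array([np.sin(t),np.cos(t)])
  print(th,'TCP u %.3f z %.3f'%(P[0]+.011,P[1]-.013))
inc(np.r_[C+u*.185,.29],pose(5,0,1))
E
```

```text
[ 0.38815087 -0.35153357  0.048     ]
[ 0.37636749 -0.21565273  0.048     ]
side [ 0.54015957 -0.34095837  0.048     ]
side [ 0.52816601 -0.20146195  0.048     ]
now u,v -0.06132717903209766 0.0012438427177907782 0.2943852414019223
110 TCP u 0.140 z 0.156
100 TCP u 0.119 z 0.165
90 TCP u 0.096 z 0.171
80 TCP u 0.072 z 0.173
70 TCP u 0.047 z 0.171
60 TCP u 0.023 z 0.164
50 TCP u -0.002 z 0.154
40 TCP u -0.025 z 0.139
30 TCP u -0.045 z 0.120
20 TCP u -0.060 z 0.096
10 TCP u -0.071 z 0.070
5 TCP u -0.073 z 0.055
0 TCP u -0.074 z 0.041
inc {'x': -0.2463, 'y': -0.0011, 'z': 0.0039, 'ax': 0.0025, 'ay': -0.0018, 'az': -0.0006} rows~3.9
```

arm_command(
  increments=[
    {"jaw": 255, "x": -0.06, "y": 0, "z": 0.0, "ax": 0, "ay": 0, "az": 0},
    {"jaw": 255, "x": -0.12, "y": 0, "z": 0.0, "ax": 0, "ay": 0, "az": 0},
    {"jaw": 255, "x": -0.18, "y": 0, "z": 0.0, "ax": 0, "ay": 0, "az": 0},
    {"jaw": 255, "x": -0.246, "y": -0.001, "z": 0.003, "ax": 0, "ay": 0, "az": 0},
    {"jaw": 255, "x": -0.246, "y": -0.001, "z": 0.003, "ax": 0, "ay": 0, "az": 0},
    {"jaw": 255, "x": -0.246, "y": -0.001, "z": 0.05, "ax": 0, "ay": 0, "az": 0},
    {"jaw": 255, "x": -0.246, "y": -0.001, "z": 0.1, "ax": 0, "ay": 0, "az": 0},
    {"jaw": 255, "x": -0.246, "y": -0.001, "z": 0.13, "ax": 0, "ay": 0, "az": 0},
    {"jaw": 255, "x": -0.246, "y": -0.001, "z": 0.13, "ax": 0, "ay": 0, "az": 0},
  ],
)

```text
clock: 21.12
tool_pos: [0.6436, -0.2589, 0.1593]
ee_rot: [[-0.996, -0.086, -0.011], [-0.086, 0.996, 0.007], [0.01, 0.008, -1.0]]
contact_force: [0.9, 0.5, 0.9]
grip_width: -0.0001
```

arm_command(
  increments=[
    {"jaw": 255, "x": 0.02, "y": 0, "z": -0.001, "ax": 0, "ay": 0, "az": 0},
    {"jaw": 255, "x": 0.04, "y": 0, "z": -0.002, "ax": 0, "ay": 0, "az": 0},
    {"jaw": 255, "x": 0.052, "y": 0, "z": -0.004, "ax": 0, "ay": 0, "az": 0},
    {"jaw": 255, "x": 0.064, "y": 0, "z": -0.006, "ax": 0, "ay": 0, "az": 0},
    {"jaw": 255, "x": 0.075, "y": 0, "z": -0.009, "ax": 0, "ay": 0, "az": 0},
    {"jaw": 255, "x": 0.086, "y": 0, "z": -0.012, "ax": 0, "ay": 0, "az": 0},
    {"jaw": 255, "x": 0.098, "y": 0, "z": -0.014, "ax": 0, "ay": 0, "az": 0},
    {"jaw": 255, "x": 0.11, "y": 0, "z": -0.014, "ax": 0, "ay": 0, "az": 0},
  ],
)

```text
clock: 22.12
tool_pos: [0.5337, -0.2686, 0.1747]
ee_rot: [[-0.996, -0.086, -0.01], [-0.086, 0.996, 0.007], [0.01, 0.007, -1.0]]
contact_force: [1.4, 0.4, -0.7]
grip_width: -0.0004
```

```bash
python3 - <<'E'
from h import *
o=get_obs();p=np.array(o['tool_pos']);u=np.array([.9962,.0872]);C=np.array([.462,-.2766]);print('u,v',(p[:2]-C)@u,(p[:2]-C)@[-u[1],u[0]],p[2],o['contact_force'],o['qpos'])
a=grab_frame('scene');V=np.array(a['view'])
# lid's brass tongue: search yellow near the tin in scene and top
for nm in('top','scene'):
  g=grab_frame(nm);h=cv2.cvtColor(g['frame'],cv2.COLOR_RGB2HSV);m=cv2.inRange(h,(15,130,60),(32,255,255))
  n,l,s,c=cv2.connectedComponentsWithStats(m);print(nm,[(s[i].tolist(),c[i].round(1).tolist()) for i in range(1,n) if s[i,4]>8 and (nm=='top' and 340<c[i][0]<412 and 150<c[i][1]<260 or nm=='scene' and 150<c[i][0]<245 and 170<c[i][1]<280)])
E
```

```text
u,v 0.07209863907783305 0.0017506219856161297 0.17465737823111005 [ 1.39443913  0.40408608 -0.72975924] [-3.29087795e+01  1.51477062e+01 -8.20484539e+00  6.73504018e+01
 -5.46561384e-03 -3.78584560e+01]
top []
scene []
```

arm_command(
  increments=[
    {"jaw": 255, "x": 0.013, "y": 0, "z": 0.002, "ax": 0, "ay": 0, "az": 0},
    {"jaw": 255, "x": 0.025, "y": 0, "z": 0.004, "ax": 0, "ay": 0, "az": 0},
    {"jaw": 255, "x": 0.037, "y": 0, "z": 0.007, "ax": 0, "ay": 0, "az": 0},
    {"jaw": 255, "x": 0.049, "y": 0, "z": 0.011, "ax": 0, "ay": 0, "az": 0},
    {"jaw": 255, "x": 0.062, "y": 0, "z": 0.015, "ax": 0, "ay": 0, "az": 0},
    {"jaw": 255, "x": 0.074, "y": 0, "z": 0.021, "ax": 0, "ay": 0, "az": 0},
    {"jaw": 255, "x": 0.086, "y": 0, "z": 0.028, "ax": 0, "ay": 0, "az": 0},
    {"jaw": 255, "x": 0.097, "y": 0, "z": 0.036, "ax": 0, "ay": 0, "az": 0},
  ],
)

```text
clock: 23.28
tool_pos: [0.4354, -0.2767, 0.1391]
ee_rot: [[-0.996, -0.085, -0.012], [-0.085, 0.996, 0.007], [0.011, 0.008, -1.0]]
contact_force: [0.8, -0.4, 0.2]
grip_width: 0.0003
```

```bash
python3 - <<'E'
from h import *
o=get_obs();p=np.array(o['tool_pos']);u=np.array([.9962,.0872]);C=np.array([.462,-.2766]);print('u,v',(p[:2]-C)@u,(p[:2]-C)@[-u[1],u[0]],p[2],o['contact_force'])
g=grab_frame('scene');h=cv2.cvtColor(g['frame'],cv2.COLOR_RGB2GRAY)
# lid top in the scene view: dark mask extents
m=(h<70).astype('uint8');k=np.zeros_like(m);k[180:275,150:245]=m[180:275,150:245]
for c in range(160,240,8):
  q=np.flatnonzero(k[:,c]);print(c,(q.min(),q.max(),len(q)) if len(q) else None,end=' ')
V=np.array(g['view'])
for th in range(0,100,10):
  t=np.radians(th);P=np.array([.08,.049])+.166*np.array([-np.cos(t),np.sin(t)]);r=[]
  for s in(-.072,.072):
    w=np.r_[C+u*P[0]+s*np.array([-u[1],u[0]]),P[1],1];c=V@w;r.append(np.round(c[:2]/c[2]*g['fx']+[g['cx'],g['cy']],0).tolist())
  print(th,r)
E
```

```text
u,v -0.026548038852562256 0.0022731323302250914 0.13906290210381034 [ 0.83281612 -0.36830918  0.24324698]
160 (np.int64(180), np.int64(207), 28) 168 (np.int64(180), np.int64(228), 49) 176 (np.int64(180), np.int64(251), 72) 184 (np.int64(180), np.int64(269), 90) 192 (np.int64(180), np.int64(266), 87) 200 (np.int64(180), np.int64(263), 80) 208 (np.int64(192), np.int64(260), 69) 216 (np.int64(214), np.int64(257), 44) 224 (np.int64(238), np.int64(254), 17) 232 None 0 [[165.0, 218.0], [209.0, 202.0]]
10 [[163.0, 213.0], [208.0, 197.0]]
20 [[162.0, 209.0], [208.0, 193.0]]
30 [[162.0, 206.0], [209.0, 191.0]]
40 [[162.0, 206.0], [209.0, 190.0]]
50 [[162.0, 206.0], [211.0, 190.0]]
60 [[164.0, 209.0], [213.0, 192.0]]
70 [[166.0, 213.0], [216.0, 196.0]]
80 [[168.0, 219.0], [219.0, 202.0]]
90 [[171.0, 227.0], [222.0, 209.0]]
```

The scene contour matches a lid angle of about 40°. Continuing down the arc.

arm_command(
  increments=[
    {"jaw": 255, "x": 0.01, "y": 0, "z": 0.009, "ax": 0, "ay": 0, "az": 0},
    {"jaw": 255, "x": 0.019, "y": 0, "z": 0.019, "ax": 0, "ay": 0, "az": 0},
    {"jaw": 255, "x": 0.027, "y": 0, "z": 0.031, "ax": 0, "ay": 0, "az": 0},
    {"jaw": 255, "x": 0.034, "y": 0, "z": 0.043, "ax": 0, "ay": 0, "az": 0},
    {"jaw": 255, "x": 0.039, "y": 0, "z": 0.055, "ax": 0, "ay": 0, "az": 0},
    {"jaw": 255, "x": 0.042, "y": 0, "z": 0.063, "ax": 0, "ay": 0, "az": 0},
    {"jaw": 255, "x": 0.043, "y": 0, "z": 0.066, "ax": 0, "ay": 0, "az": 0},
  ],
)

```text
clock: 24.2
tool_pos: [0.3888, -0.2787, 0.0716]
ee_rot: [[-0.996, -0.085, -0.016], [-0.085, 0.996, 0.009], [0.015, 0.01, -1.0]]
contact_force: [0.3, 0.6, 0.9]
grip_width: -0.0002
```

arm_command(
  increments=[
    {"jaw": 255, "x": 0.002, "y": 0, "z": 0.004, "ax": 0, "ay": 0, "az": 0},
    {"jaw": 255, "x": 0.003, "y": 0, "z": 0.008, "ax": 0, "ay": 0, "az": 0},
    {"jaw": 255, "x": 0.003, "y": 0, "z": 0.012, "ax": 0, "ay": 0, "az": 0},
    {"jaw": 255, "x": 0.003, "y": 0, "z": 0.012, "ax": 0, "ay": 0, "az": 0},
  ],
)

```text
clock: 24.7
tool_pos: [0.3852, -0.2786, 0.0593]
ee_rot: [[-0.996, -0.085, -0.017], [-0.085, 0.996, 0.009], [0.016, 0.011, -1.0]]
contact_force: [0.0, -0.6, -0.6]
grip_width: 0.0001
```

arm_command(
  increments=[
    {"jaw": 255, "x": 0.0, "y": 0, "z": 0.003, "ax": 0, "ay": 0, "az": 0},
    {"jaw": 255, "x": 0.0, "y": 0, "z": 0.006, "ax": 0, "ay": 0, "az": 0},
    {"jaw": 255, "x": 0.0, "y": 0, "z": 0.006, "ax": 0, "ay": 0, "az": 0},
  ],
)

```text
clock: 25.08
tool_pos: [0.3849, -0.2789, 0.0553]
ee_rot: [[-0.996, -0.085, -0.018], [-0.085, 0.996, 0.009], [0.017, 0.01, -1.0]]
contact_force: [-4.5, 3.7, 17.9]
grip_width: 0.0001
```

```bash
cat > lid.py <<'E'
from h import *
o=get_obs();p=np.array(o['tool_pos']);u=np.array([.9962,.0872]);C=np.array([.462,-.2766]);print('u,v',(p[:2]-C)@u,p[2],o['contact_force'])
g=grab_frame('top');h=cv2.cvtColor(g['frame'],cv2.COLOR_RGB2HSV);V=np.array(g['view'])
k=cv2.inRange(h,(15,120,50),(35,255,255));print('brass',[x.tolist() for x in (np.argwhere(k[165:265,335:412])[::3,::-1]+[335,165])][:12])
gr=h[...,2]
for c in (352,386,390): print(c,gr[195:260:2,c].tolist())
for th in (0,5,10,20,40,70,100):
  t=np.radians(th);P=np.array([.08,.049])+.166*np.array([-np.cos(t),np.sin(t)])+.005*np.array([np.sin(t),np.cos(t)]);r=[]
  for s in(-.06,.06):
    w=np.r_[C+u*P[0]+s*np.array([-u[1],u[0]]),P[1],1];c=V@w;r.append(np.round(c[:2]/c[2]*g['fx']+[g['cx'],g['cy']],1).tolist())
  print(th,r)
E
python3 lid.py
```

```text
u,v -0.07695616281344855 0.055342024027479654 [-4.49809359  3.66309476 17.87080936]
brass []
352 [67, 72, 102, 92, 89, 80, 82, 74, 72, 72, 72, 72, 70, 71, 75, 72, 70, 72, 72, 71, 70, 72, 68, 67, 72, 54, 58, 83, 59, 42, 56, 79, 94]
386 [74, 99, 74, 72, 69, 67, 66, 66, 65, 66, 61, 43, 37, 54, 70, 92, 104, 112, 113, 117, 117, 118, 119, 117, 121, 118, 117, 121, 120, 119, 118, 120, 118]
390 [66, 65, 68, 66, 67, 73, 78, 81, 73, 51, 56, 95, 94, 77, 95, 104, 112, 113, 115, 117, 118, 119, 121, 120, 119, 119, 121, 118, 120, 120, 120, 119, 122]
0 [[394.0, 246.1], [354.4, 249.0]]
5 [[395.1, 245.2], [355.2, 248.2]]
10 [[396.3, 243.9], [355.9, 246.9]]
20 [[398.3, 240.0], [357.1, 243.0]]
40 [[401.5, 227.1], [358.9, 230.3]]
70 [[402.8, 198.6], [359.0, 201.7]]
100 [[399.4, 167.8], [356.0, 170.9]]
```

17.9 N at an implied lid-edge height of about 0.068 m means the tongue is resting on the catch. Pressing on in small steps.

arm_command(
  increments=[
    {"jaw": 255, "x": 0.001, "y": 0, "z": 0.003, "ax": 0, "ay": 0, "az": 0},
    {"jaw": 255, "x": 0.001, "y": 0, "z": 0.004, "ax": 0, "ay": 0, "az": 0},
    {"jaw": 255, "x": 0.001, "y": 0, "z": 0.004, "ax": 0, "ay": 0, "az": 0},
  ],
)

```text
clock: 25.5
tool_pos: [0.3849, -0.279, 0.0551]
ee_rot: [[-0.996, -0.085, -0.016], [-0.085, 0.996, 0.009], [0.015, 0.01, -1.0]]
contact_force: [-5.3, 6.9, 28.1]
grip_width: -0.0002
```

28 N with no movement, so it has either snapped shut already or is blocked. I'll ease off and measure it with the arm clear.

arm_command(
  increments=[
    {"jaw": 255, "x": 0, "y": 0, "z": -0.003, "ax": 0, "ay": 0, "az": 0},
    {"jaw": 255, "x": 0, "y": 0, "z": -0.006, "ax": 0, "ay": 0, "az": 0},
  ],
)

```text
clock: 25.75
tool_pos: [0.3852, -0.2791, 0.0613]
ee_rot: [[-0.996, -0.085, -0.016], [-0.085, 0.996, 0.008], [0.015, 0.01, -1.0]]
contact_force: [0.2, -0.3, 0.4]
grip_width: 0.0003
```

arm_command(
  increments=[
    {"jaw": 255, "x": 0, "y": 0, "z": -0.03, "ax": 0, "ay": 0, "az": 0},
    {"jaw": 255, "x": 0.02, "y": 0, "z": -0.08, "ax": 0, "ay": 0, "az": 0},
    {"jaw": 255, "x": 0.03, "y": 0.03, "z": -0.14, "ax": 0, "ay": 0, "az": 0},
    {"jaw": 255, "x": 0.0, "y": 0.09, "z": -0.2, "ax": 0, "ay": 0, "az": 0},
    {"jaw": 255, "x": -0.02, "y": 0.15, "z": -0.24, "ax": 0, "ay": 0, "az": 0},
    {"jaw": 255, "x": -0.02, "y": 0.15, "z": -0.24, "ax": 0, "ay": 0, "az": 0},
    {"jaw": 255, "x": -0.02, "y": 0.15, "z": -0.24, "ax": 0, "ay": 0, "az": 0},
  ],
)

```text
clock: 26.62
tool_pos: [0.3975, -0.1289, 0.3042]
ee_rot: [[-0.996, -0.089, -0.012], [-0.089, 0.996, 0.007], [0.011, 0.008, -1.0]]
contact_force: [0.5, 0.2, 0.3]
grip_width: -0.0002
```

```bash
python3 - <<'E'
from h import *
o=get_obs();print(o['clock'],o['tool_pos'])
fs={n:grab_frame(n) for n in('wrist','top','scene')}
import pickle;T={n:cam(f) for n,f in fs.items()};pickle.dump((fs,T),open('lid.pkl','wb'))
u=np.array([.9962,.0872]);C=np.array([.462,-.2766]);v=np.array([-u[1],u[0]])
for n,f in fs.items():
  save('lid_'+n,f);V=np.linalg.inv(T[n])
  for th in(0,.09,.3):
    r=[]
    for s in(-.072,.072):
      P=np.array([.08,.049])+.166*np.array([-np.cos(th),np.sin(th)])+.005*np.array([np.sin(th),np.cos(th)])
      c=V@np.r_[C+u*P[0]+s*v,P[1],1];r+=np.round(c[:2]/c[2]*f['fx']+[f['cx'],f['cy']],1).tolist()
    print(n,th,r)
g=cv2.cvtColor(fs['scene']['frame'],cv2.COLOR_RGB2GRAY)
for c in(168,176,184,192,200,208): print('scene col',c,g[190:272:2,c].tolist())
g=cv2.cvtColor(fs['top']['frame'],cv2.COLOR_RGB2GRAY)
for c in(355,362,372,382,390): print('top col',c,g[190:256:2,c].tolist())
E
```

```text
26.625 [ 0.39751305 -0.12889822  0.30417441]
wrist 0 [99.1, 158.3, 209.9, 158.0]
wrist 0.09 [92.7, 160.3, 207.7, 159.9]
wrist 0.3 [77.1, 169.8, 202.3, 169.3]
top 0 [397.9, 245.8, 350.5, 249.3]
top 0.09 [399.2, 244.9, 351.2, 248.4]
top 0.3 [401.9, 241.0, 352.7, 244.6]
scene 0 [164.4, 216.6, 209.0, 201.5]
scene 0.09 [163.6, 214.0, 208.6, 198.8]
scene 0.3 [162.2, 209.1, 208.2, 193.7]
scene col 168 [64, 53, 61, 66, 34, 38, 36, 36, 34, 130, 123, 132, 95, 63, 65, 66, 66, 64, 61, 75, 115, 118, 139, 137, 136, 134, 136, 134, 136, 134, 136, 134, 136, 135, 135, 136, 135, 124, 132, 137, 137]
scene col 176 [62, 62, 61, 40, 35, 36, 38, 34, 85, 137, 139, 63, 64, 63, 63, 63, 63, 63, 63, 61, 63, 67, 62, 66, 64, 66, 64, 65, 64, 62, 64, 99, 108, 127, 132, 136, 136, 137, 137, 136, 137]
scene col 184 [140, 140, 139, 111, 113, 112, 136, 138, 105, 104, 61, 63, 59, 65, 64, 62, 63, 63, 63, 63, 63, 61, 63, 62, 62, 63, 62, 63, 65, 63, 63, 65, 59, 65, 67, 41, 38, 40, 38, 35, 133]
scene col 192 [137, 137, 136, 137, 137, 136, 137, 140, 99, 62, 63, 67, 64, 65, 63, 63, 62, 63, 62, 63, 63, 62, 62, 65, 64, 62, 62, 62
[... 547 characters left out ...]
 116, 115, 116, 115, 116, 113, 114, 115, 115, 113, 114, 112, 110]
top col 362 [107, 100, 100, 95, 117, 122, 120, 119, 116, 115, 112, 108, 108, 108, 108, 107, 108, 106, 105, 105, 103, 104, 101, 100, 98, 97, 94, 91, 87, 81, 78, 73, 80]
top col 372 [119, 116, 110, 106, 101, 95, 95, 107, 98, 85, 95, 115, 125, 122, 106, 75, 65, 89, 98, 96, 88, 74, 63, 66, 56, 64, 65, 75, 105, 86, 57, 76, 108]
top col 382 [103, 119, 122, 121, 110, 83, 74, 105, 120, 123, 122, 106, 77, 63, 61, 63, 64, 61, 63, 64, 63, 65, 64, 65, 59, 61, 64, 85, 98, 77, 106, 131, 131]
top col 390 [122, 122, 120, 107, 87, 63, 62, 61, 64, 65, 64, 63, 60, 62, 63, 54, 55, 61, 64, 61, 63, 62, 63, 61, 52, 63, 64, 57, 76, 95, 116, 133, 130]
```

```bash
python3 - <<'E'
from h import *
import pickle
fs,T=pickle.load(open('lid.pkl','rb'));u=np.array([.9962,.0872]);C=np.array([.462,-.2766]);v=np.array([-u[1],u[0]])
def pr(n,a,b,z):
  f=fs[n];c=np.linalg.inv(T[n])@np.r_[C+u*a+v*b,z,1];return c[:2]/c[2]*f['fx']+[f['cx'],f['cy']]
def edge(n,cols,r0,r1,rising):  # subpixel strongest vertical transition
  g=cv2.GaussianBlur(cv2.cvtColor(fs[n]['frame'],cv2.COLOR_RGB2GRAY),(3,3),0).astype(float)
  out=[]
  for c in cols:
    d=np.diff(g[r0:r1,c])*rising; i=int(np.argmax(d)); k=d[max(i-1,0):i+2]; out.append(r0+max(i-1,0)+(k*np.arange(len(k))).sum()/k.sum()+.5)
  return np.array(out)
def line(n,a,z,cols):
  P,Q=pr(n,a,-.072,z),pr(n,a,.072,z);return P[1]+(np.array(cols)-P[0])*(Q[1]-P[1])/(Q[0]-P[0])
# scene: front lid edge, and hinge-side: back wall foot on counter (z=0, tin fixed)
cols=[194,197,200,203]
o=edge('scene',cols,196,216,-1)
for th in(0,.02,.05,.09,.12): print('front th',th,np.round(o-line('scene',.08-.166*np.cos(th)+.005*np.sin(th),.049+.166*np.sin(th)+.005*np.cos(th),cols),2))
cb=[192,200,208,214];ob=edge('scene',cb,245,276,1);print('foot',np.round(ob-line('scene',.08,0,cb),2))
# wrist: lid front edge and tin front foot
P,Q=pr('wrist',-.086,-.072,.054),pr('wrist',-.086,.072,.054);print(P,Q)
g=cv2.cvtColor(fs['wrist']['frame'],cv2.COLOR_RGB2GRAY)
for r in(165,180,200,220): print(r,[int(x) for x in g[r,80:232:2]])
for r in(165,180,200,220): # expected lid side columns at this row for th
  for th in(0,.09):
    s=[]
    for b in(-.072,.072):
      a=np.linspace(0,.166,200);pp=np.array([pr('wrist',.08-q*np.cos(th)+.005*np.sin(th),b,.049+q*np.sin(th)+.005*np.cos(th)) for q in a]);s.append(round(float(pp[np.argmin(abs(pp[:,1]-r)),0]),1))
    print(r,th,s)
E
```

```text
front th 0 [-1.32 -1.3  -1.28 -1.27]
front th 0.02 [-0.65 -0.64 -0.62 -0.61]
front th 0.05 [0.31 0.33 0.34 0.35]
front th 0.09 [1.54 1.55 1.57 1.58]
front th 0.12 [2.42 2.43 2.44 2.45]
foot [0.92 0.97 0.98 1.01]
[ 99.06180105 158.33023128] [209.92614138 157.97699355]
165 [185, 185, 183, 185, 184, 184, 187, 127, 92, 94, 94, 90, 92, 92, 92, 90, 90, 91, 92, 95, 93, 94, 92, 95, 94, 93, 93, 95, 95, 92, 94, 95, 95, 95, 95, 98, 97, 97, 95, 96, 98, 98, 97, 95, 98, 99, 98, 95, 95, 98, 99, 100, 101, 98, 102, 101, 99, 103, 102, 103, 105, 100, 100, 66, 32, 27, 29, 87, 123, 121, 122, 125, 192, 194, 194, 193]
180 [186, 183, 184, 184, 186, 187, 186, 186, 157, 87, 92, 93, 93, 91, 95, 89, 91, 91, 92, 92, 92, 92, 91, 93, 91, 92, 92, 93, 92, 94, 97, 96, 96, 90, 96, 95, 95, 96, 95, 95, 100, 99, 97, 99, 97, 97, 98, 98, 98, 100, 97, 99, 94, 97, 98, 100, 78, 86, 102, 100, 101, 99, 102, 103, 30, 28, 31, 38, 122, 123, 122, 123, 178, 192, 194, 194]
200 [185, 185, 184, 184, 186, 186, 186, 185, 186, 186, 152, 92, 91, 94, 93, 91, 92, 88, 89, 89, 86, 88, 92, 92, 92, 90, 90, 91, 93, 90, 91, 93, 94, 93, 91, 94, 92, 93, 93, 92, 93, 96, 97, 95, 100, 95, 97, 97, 96, 96, 96, 93, 94, 93, 98, 97, 97, 93, 92, 100, 100, 102, 98, 98, 71, 29, 30, 26, 111, 122, 122, 122, 178, 194, 193, 194]
220 [187, 186, 189, 188, 186, 187, 187, 187, 187, 189, 189, 189, 134, 93, 92, 90, 92, 91, 93, 93, 89, 88, 88, 87, 86, 88, 89, 89, 87, 89, 88, 89, 87, 91, 91, 87, 89, 92, 90, 91, 94, 90, 93, 96, 93, 95, 90, 91, 95, 90, 93, 94, 90, 89, 93, 95, 92, 91, 92, 88, 97, 99, 98, 98, 99, 49, 29, 34, 64, 114, 115, 117, 178, 192, 191, 193]
165 0 [100.0, 210.3]
165 0.09 [93.7, 208.1]
180 0 [102.2, 211.1]
180 0.09 [96.6, 209.2]
200 0 [105.1, 212.1]
200 0.09 [100.7, 210.7]
220 0 [107.9, 213.2]
220 0.09 [104.8, 212.1]
```

The measured angle is about 0.06 to 0.09 rad: scene edge corrected by the tin's foot, plus wrist lid widths. So the tongue is resting on the catch and hasn't passed it. I'll go back and press exactly at the front edge, ramping the force further.

```bash
python3 - <<'E'
from h import *
u=np.array([.9962,.0872]);C=np.array([.462,-.2766])
inc(np.r_[C-u*.081,.085],pose(5,0,1)); print(C-u*.081)
E
```

```text
inc {'x': 0.0234, 'y': -0.154, 'z': 0.2148, 'ax': 0.0105, 'ay': -0.017, 'az': -0.0022} rows~4.2
[ 0.3813078 -0.2836632]
```

arm_command(
  increments=[
    {"jaw": 255, "x": 0.023, "y": -0.06, "z": 0.02, "ax": 0.01, "ay": -0.017, "az": 0},
    {"jaw": 255, "x": 0.023, "y": -0.11, "z": 0.06, "ax": 0.01, "ay": -0.017, "az": 0},
    {"jaw": 255, "x": 0.023, "y": -0.154, "z": 0.1, "ax": 0.01, "ay": -0.017, "az": 0},
    {"jaw": 255, "x": 0.023, "y": -0.154, "z": 0.15, "ax": 0.01, "ay": -0.017, "az": 0},
    {"jaw": 255, "x": 0.023, "y": -0.154, "z": 0.2, "ax": 0.01, "ay": -0.017, "az": 0},
    {"jaw": 255, "x": 0.023, "y": -0.154, "z": 0.22, "ax": 0.01, "ay": -0.017, "az": -0.002},
    {"jaw": 255, "x": 0.023, "y": -0.154, "z": 0.232, "ax": 0.01, "ay": -0.017, "az": -0.002},
    {"jaw": 255, "x": 0.023, "y": -0.154, "z": 0.238, "ax": 0.01, "ay": -0.017, "az": -0.002},
    {"jaw": 255, "x": 0.023, "y": -0.154, "z": 0.238, "ax": 0.01, "ay": -0.017, "az": -0.002},
  ],
)

```text
clock: 27.9
tool_pos: [0.3814, -0.2838, 0.062]
ee_rot: [[-0.996, -0.086, 0.0], [-0.086, 0.996, 0.0], [-0.0, 0.0, -1.0]]
contact_force: [0.4, 0.7, -0.2]
grip_width: -0.0
```

arm_command(
  increments=[
    {"jaw": 255, "x": 0, "y": 0, "z": 0.003, "ax": 0, "ay": 0, "az": 0},
    {"jaw": 255, "x": 0, "y": 0, "z": 0.006, "ax": 0, "ay": 0, "az": 0},
    {"jaw": 255, "x": 0, "y": 0, "z": 0.008, "ax": 0, "ay": 0, "az": 0},
    {"jaw": 255, "x": 0, "y": 0, "z": 0.009, "ax": 0, "ay": 0, "az": 0},
    {"jaw": 255, "x": 0, "y": 0, "z": 0.0095, "ax": 0, "ay": 0, "az": 0},
  ],
)

```text
clock: 28.52
tool_pos: [0.3821, -0.2846, 0.0555]
ee_rot: [[-0.996, -0.087, 0.001], [-0.087, 0.996, -0.002], [-0.001, -0.002, -1.0]]
contact_force: [-5.7, 4.6, 22.0]
grip_width: 0.0
```

arm_command(
  increments=[
    {"jaw": 255, "x": 0, "y": 0, "z": 0.004, "ax": 0, "ay": 0, "az": 0},
    {"jaw": 255, "x": 0, "y": 0, "z": 0.005, "ax": 0, "ay": 0, "az": 0},
  ],
)

```text
clock: 28.78
tool_pos: [0.3821, -0.2847, 0.055]
ee_rot: [[-0.996, -0.087, 0.0], [-0.087, 0.996, -0.002], [-0.0, -0.002, -1.0]]
contact_force: [-11.7, 9.0, 38.4]
grip_width: 0.0001
```

38 N against a rigid stop at the same height as before no longer fits "resting on the catch"; it fits a lid already shut, which depends on the uncertain tip length. I'll stop pressing and check directly by touching the lid lightly near the hinge with the same tip and comparing contact heights.

arm_command(
  increments=[
    {"jaw": 255, "x": 0, "y": 0, "z": -0.01, "ax": 0, "ay": 0, "az": 0},
    {"jaw": 255, "x": 0, "y": 0, "z": -0.025, "ax": 0, "ay": 0, "az": 0},
    {"jaw": 255, "x": -0.05, "y": 0, "z": -0.025, "ax": 0, "ay": 0, "az": 0},
    {"jaw": 255, "x": -0.1, "y": 0, "z": -0.025, "ax": 0, "ay": 0, "az": 0},
    {"jaw": 255, "x": -0.13, "y": 0, "z": -0.025, "ax": 0, "ay": 0, "az": 0},
    {"jaw": 255, "x": -0.13, "y": 0, "z": -0.015, "ax": 0, "ay": 0, "az": 0},
    {"jaw": 255, "x": -0.13, "y": 0, "z": -0.006, "ax": 0, "ay": 0, "az": 0},
    {"jaw": 255, "x": -0.13, "y": 0, "z": -0.004, "ax": 0, "ay": 0, "az": 0},
    {"jaw": 255, "x": -0.13, "y": 0, "z": -0.004, "ax": 0, "ay": 0, "az": 0},
  ],
)

```text
clock: 29.9
tool_pos: [0.5103, -0.2732, 0.0586]
ee_rot: [[-0.996, -0.086, -0.001], [-0.086, 0.996, -0.001], [0.001, -0.001, -1.0]]
contact_force: [-0.3, -0.4, 0.1]
grip_width: 0.0005
```

arm_command(
  increments=[
    {"jaw": 255, "x": 0, "y": 0, "z": 0.002, "ax": 0, "ay": 0, "az": 0},
    {"jaw": 255, "x": 0, "y": 0, "z": 0.003, "ax": 0, "ay": 0, "az": 0},
    {"jaw": 255, "x": 0, "y": 0, "z": 0.003, "ax": 0, "ay": 0, "az": 0},
  ],
)

```text
clock: 30.28
tool_pos: [0.5102, -0.2733, 0.0557]
ee_rot: [[-0.996, -0.086, -0.001], [-0.086, 0.996, -0.001], [0.001, -0.001, -1.0]]
contact_force: [-0.8, 0.1, 0.2]
grip_width: -0.0004
```

No contact yet at 0.0557. Another 1 to 2 mm.

arm_command(
  increments=[
    {"jaw": 255, "x": 0, "y": 0, "z": 0.001, "ax": 0, "ay": 0, "az": 0},
    {"jaw": 255, "x": 0, "y": 0, "z": 0.0015, "ax": 0, "ay": 0, "az": 0},
    {"jaw": 255, "x": 0, "y": 0, "z": 0.0015, "ax": 0, "ay": 0, "az": 0},
  ],
)

```text
clock: 30.65
tool_pos: [0.5103, -0.2733, 0.0541]
ee_rot: [[-0.996, -0.086, -0.001], [-0.086, 0.996, -0.001], [0.001, -0.001, -1.0]]
contact_force: [0.2, 0.9, 0.3]
grip_width: 0.0001
```

arm_command(
  increments=[
    {"jaw": 255, "x": 0, "y": 0, "z": 0.001, "ax": 0, "ay": 0, "az": 0},
    {"jaw": 255, "x": 0, "y": 0, "z": 0.002, "ax": 0, "ay": 0, "az": 0},
    {"jaw": 255, "x": 0, "y": 0, "z": 0.003, "ax": 0, "ay": 0, "az": 0},
    {"jaw": 255, "x": 0, "y": 0, "z": 0.003, "ax": 0, "ay": 0, "az": 0},
  ],
)

```text
clock: 31.15
tool_pos: [0.5101, -0.2732, 0.051]
ee_rot: [[-0.996, -0.086, -0.001], [-0.086, 0.996, -0.001], [0.001, -0.001, -1.0]]
contact_force: [-0.2, 0.8, -0.4]
grip_width: -0.0001
```

arm_command(
  increments=[
    {"jaw": 255, "x": 0, "y": 0, "z": 0.001, "ax": 0, "ay": 0, "az": 0},
    {"jaw": 255, "x": 0, "y": 0, "z": 0.002, "ax": 0, "ay": 0, "az": 0},
    {"jaw": 255, "x": 0, "y": 0, "z": 0.003, "ax": 0, "ay": 0, "az": 0},
    {"jaw": 255, "x": 0, "y": 0, "z": 0.004, "ax": 0, "ay": 0, "az": 0},
    {"jaw": 255, "x": 0, "y": 0, "z": 0.004, "ax": 0, "ay": 0, "az": 0},
  ],
)

```text
clock: 31.78
tool_pos: [0.5101, -0.2732, 0.0474]
ee_rot: [[-0.996, -0.086, -0.001], [-0.086, 0.996, -0.001], [0.001, -0.001, -1.0]]
contact_force: [-0.8, 1.5, 3.3]
grip_width: 0.0001
```

Contact near the hinge comes at 0.0475, against 0.0555 at the front. That puts the lid at about 0.06 rad, so it is not latched. At the front edge the 22 mm wide tip overhung the lid and probably bore on the fixed catch. I'll press about 14 mm further in, so the whole tip is on the lid.

arm_command(
  increments=[
    {"jaw": 255, "x": 0, "y": 0, "z": -0.015, "ax": 0, "ay": 0, "az": 0},
    {"jaw": 255, "x": 0.03, "y": 0, "z": -0.035, "ax": 0, "ay": 0, "az": 0},
    {"jaw": 255, "x": 0.08, "y": 0, "z": -0.035, "ax": 0, "ay": 0, "az": 0},
    {"jaw": 255, "x": 0.114, "y": 0, "z": -0.035, "ax": 0, "ay": 0, "az": 0},
    {"jaw": 255, "x": 0.114, "y": 0, "z": -0.02, "ax": 0, "ay": 0, "az": 0},
    {"jaw": 255, "x": 0.114, "y": 0, "z": -0.012, "ax": 0, "ay": 0, "az": 0},
    {"jaw": 255, "x": 0.114, "y": 0, "z": -0.009, "ax": 0, "ay": 0, "az": 0},
    {"jaw": 255, "x": 0.114, "y": 0, "z": -0.009, "ax": 0, "ay": 0, "az": 0},
  ],
)

```text
clock: 32.78
tool_pos: [0.3973, -0.2831, 0.0564]
ee_rot: [[-0.996, -0.087, -0.001], [-0.087, 0.996, -0.001], [0.001, -0.001, -1.0]]
contact_force: [0.6, -0.5, -0.5]
grip_width: 0.0
```

arm_command(
  increments=[
    {"jaw": 255, "x": 0, "y": 0, "z": 0.001, "ax": 0, "ay": 0, "az": 0},
    {"jaw": 255, "x": 0, "y": 0, "z": 0.002, "ax": 0, "ay": 0, "az": 0},
    {"jaw": 255, "x": 0, "y": 0, "z": 0.003, "ax": 0, "ay": 0, "az": 0},
    {"jaw": 255, "x": 0, "y": 0, "z": 0.003, "ax": 0, "ay": 0, "az": 0},
  ],
)

```text
clock: 33.28
tool_pos: [0.3978, -0.2834, 0.0554]
ee_rot: [[-0.996, -0.088, -0.001], [-0.088, 0.996, -0.002], [0.001, -0.002, -1.0]]
contact_force: [-4.5, 2.5, 13.7]
grip_width: 0.0
```

arm_command(
  increments=[
    {"jaw": 255, "x": 0, "y": 0, "z": 0.003, "ax": 0, "ay": 0, "az": 0},
    {"jaw": 255, "x": 0, "y": 0, "z": 0.004, "ax": 0, "ay": 0, "az": 0},
  ],
)

```text
clock: 33.52
tool_pos: [0.3978, -0.2835, 0.0545]
ee_rot: [[-0.996, -0.088, -0.002], [-0.088, 0.996, -0.002], [0.002, -0.002, -1.0]]
contact_force: [-8.0, 6.8, 28.4]
grip_width: -0.0
```

The tip is squarely on the lid, which has moved from 0.0554 to 0.0545. There is a sideways load of about 10 N toward the hinge, probably jamming the tongue. I'll relieve that by shifting the command forward while keeping the down force.

arm_command(
  increments=[
    {"jaw": 255, "x": 0.002, "y": 0.0015, "z": 0.002, "ax": 0, "ay": 0, "az": 0},
    {"jaw": 255, "x": 0.004, "y": 0.003, "z": 0.004, "ax": 0, "ay": 0, "az": 0},
    {"jaw": 255, "x": 0.004, "y": 0.003, "z": 0.0045, "ax": 0, "ay": 0, "az": 0},
  ],
)

```text
clock: 33.9
tool_pos: [0.3977, -0.2835, 0.0546]
ee_rot: [[-0.996, -0.089, 0.006], [-0.089, 0.996, -0.007], [-0.005, -0.008, -1.0]]
contact_force: [-0.6, 3.9, 24.1]
grip_width: 0.0
```

```bash
python3 - <<'E'
from h import *
o=get_obs();print({k:np.round(o[k],3).tolist() for k in('clock','tool_pos','qpos','contact_force','torque','joint_efforts')})
E
```

```text
{'clock': 33.9, 'tool_pos': [0.398, -0.283, 0.055], 'qpos': [-43.03, 10.63, -30.38, 48.463, -0.064, -48.109], 'contact_force': [-0.586, 3.861, 24.137], 'torque': [0.865, 0.363, 0.002], 'joint_efforts': [-1.281, -22.757, 16.937, -1.494, -0.527, -0.021]}
```

arm_command(
  increments=[
    {"jaw": 255, "x": 0.004, "y": 0.003, "z": 0.005, "ax": 0, "ay": 0, "az": 0},
    {"jaw": 255, "x": 0.004, "y": 0.003, "z": 0.006, "ax": 0, "ay": 0, "az": 0},
    {"jaw": 255, "x": 0.004, "y": 0.003, "z": 0.007, "ax": 0, "ay": 0, "az": 0},
  ],
)

```text
clock: 34.28
tool_pos: [0.3974, -0.2834, 0.0517]
ee_rot: [[-0.996, -0.089, 0.013], [-0.089, 0.996, -0.012], [-0.012, -0.013, -1.0]]
contact_force: [1.7, 1.4, 10.0]
grip_width: -0.0002
```

The lid gave way: z dropped to 0.0517 and the force fell to 10 N. Following it down.

arm_command(
  increments=[
    {"jaw": 255, "x": 0.002, "y": 0.001, "z": 0.003, "ax": 0, "ay": 0, "az": 0},
    {"jaw": 255, "x": 0.002, "y": 0.001, "z": 0.005, "ax": 0, "ay": 0, "az": 0},
    {"jaw": 255, "x": 0.002, "y": 0.001, "z": 0.006, "ax": 0, "ay": 0, "az": 0},
  ],
)

```text
clock: 34.65
tool_pos: [0.3969, -0.2834, 0.0466]
ee_rot: [[-0.996, -0.09, 0.016], [-0.09, 0.996, -0.013], [-0.015, -0.015, -1.0]]
contact_force: [1.7, -0.3, 2.3]
grip_width: -0.0
```

arm_command(
  increments=[
    {"jaw": 255, "x": 0, "y": 0, "z": 0.002, "ax": 0, "ay": 0, "az": 0},
    {"jaw": 255, "x": 0, "y": 0, "z": 0.003, "ax": 0, "ay": 0, "az": 0},
    {"jaw": 255, "x": 0, "y": 0, "z": 0.0035, "ax": 0, "ay": 0, "az": 0},
  ],
)

```text
clock: 35.02
tool_pos: [0.397, -0.2835, 0.043]
ee_rot: [[-0.996, -0.09, 0.016], [-0.09, 0.996, -0.013], [-0.015, -0.015, -1.0]]
contact_force: [-0.6, 0.4, 1.9]
grip_width: 0.0004
```

arm_command(
  increments=[
    {"jaw": 255, "x": 0, "y": 0, "z": 0.002, "ax": 0, "ay": 0, "az": 0},
    {"jaw": 255, "x": 0, "y": 0, "z": 0.003, "ax": 0, "ay": 0, "az": 0},
    {"jaw": 255, "x": 0, "y": 0, "z": 0.0035, "ax": 0, "ay": 0, "az": 0},
  ],
)

```text
clock: 35.4
tool_pos: [0.397, -0.2835, 0.0394]
ee_rot: [[-0.996, -0.09, 0.016], [-0.09, 0.996, -0.013], [-0.015, -0.015, -1.0]]
contact_force: [-0.8, 0.8, 3.1]
grip_width: 0.0005
```

arm_command(
  increments=[
    {"jaw": 255, "x": 0, "y": 0, "z": 0.001, "ax": 0, "ay": 0, "az": 0},
    {"jaw": 255, "x": 0, "y": 0, "z": 0.002, "ax": 0, "ay": 0, "az": 0},
    {"jaw": 255, "x": 0, "y": 0, "z": 0.003, "ax": 0, "ay": 0, "az": 0},
    {"jaw": 255, "x": 0, "y": 0, "z": 0.003, "ax": 0, "ay": 0, "az": 0},
  ],
)

```text
clock: 35.9
tool_pos: [0.3971, -0.2836, 0.038]
ee_rot: [[-0.996, -0.09, 0.016], [-0.09, 0.996, -0.013], [-0.014, -0.015, -1.0]]
contact_force: [-3.6, 3.4, 14.9]
grip_width: -0.0002
```

Firm stop at 0.038, 17 mm lower than before. Now ease off, move away, and check that it holds.

arm_command(
  increments=[
    {"jaw": 255, "x": 0, "y": 0, "z": -0.01, "ax": 0, "ay": 0, "az": 0},
    {"jaw": 255, "x": 0, "y": 0, "z": -0.04, "ax": 0, "ay": 0, "az": 0},
    {"jaw": 255, "x": 0.01, "y": 0, "z": -0.09, "ax": 0, "ay": 0, "az": 0},
    {"jaw": 255, "x": 0.01, "y": 0.03, "z": -0.14, "ax": 0, "ay": 0, "az": 0},
    {"jaw": 255, "x": 0.0, "y": 0.08, "z": -0.2, "ax": 0, "ay": 0, "az": 0},
    {"jaw": 255, "x": -0.01, "y": 0.14, "z": -0.26, "ax": 0, "ay": 0, "az": 0},
    {"jaw": 255, "x": -0.01, "y": 0.15, "z": -0.265, "ax": 0, "ay": 0, "az": 0},
    {"jaw": 255, "x": -0.01, "y": 0.15, "z": -0.265, "ax": 0, "ay": 0, "az": 0},
  ],
)

```text
clock: 36.9
tool_pos: [0.3907, -0.1287, 0.3039]
ee_rot: [[-0.995, -0.093, 0.021], [-0.093, 0.995, -0.016], [-0.02, -0.018, -1.0]]
contact_force: [-0.2, -0.2, -1.3]
grip_width: -0.0001
```

```bash
python3 - <<'E'
from h import *
o=get_obs();print(o['clock'],o['tool_pos'],o['contact_force'])
fs={n:grab_frame(n) for n in('wrist','top','scene')};T={n:cam(f) for n,f in fs.items()}
u=np.array([.9962,.0872]);C=np.array([.462,-.2766]);v=np.array([-u[1],u[0]])
def pr(n,a,b,z):
  f=fs[n];c=np.linalg.inv(T[n])@np.r_[C+u*a+v*b,z,1];return c[:2]/c[2]*f['fx']+[f['cx'],f['cy']]
g=cv2.GaussianBlur(cv2.cvtColor(fs['scene']['frame'],cv2.COLOR_RGB2GRAY),(3,3),0).astype(float)
def line(n,a,z,cols):
  P,Q=pr(n,a,-.072,z),pr(n,a,.072,z);return P[1]+(np.array(cols)-P[0])*(Q[1]-P[1])/(Q[0]-P[0])
cols=[194,197,200,203];ob=np.array([196+np.argmin(np.diff(g[196:218,c]))+.5 for c in cols]);print('front rows',ob)
for th in(0,.05,.09): print(th,np.round(ob-line('scene',.08-.166*np.cos(th),.049+.166*np.sin(th)+.005,cols),2))
g=cv2.cvtColor(fs['wrist']['frame'],cv2.COLOR_RGB2GRAY).astype(int)
for r in(165,180,200,220):
  P0=[]
  for th in(0,.09):
    s=[]
    for b in(-.072,.072):
      pp=np.array([pr('wrist',.08-q*np.cos(th)+.005*np.sin(th),b,.049+q*np.sin(th)+.005*np.cos(th)) for q in np.linspace(0,.166,200)]);s.append(pp[np.argmin(abs(pp[:,1]-r)),0])
    P0.append(np.round(s,1))
  row=g[r]; l,rr=P0[0]
  L=int(l)-14+np.argmin(np.diff(row[int(l)-14:int(l)+10])); R=int(rr)-10+np.argmin(np.diff(row[int(rr)-10:int(rr)+12]))
  print(r,'pred0',P0[0],'pred.09',P0[1],'obs',L+.5,R+.5,'width',R-L,'vs',np.round([np.ptp(P0[0]),np.ptp(P0[1])],1))
# other cartons
h=cv2.cvtColor(fs['top']['frame'],cv2.COLOR_RGB2HSV);m=cv2.inRange(h,(100,120,50),(125,255,255));k=m[185:245,170:225];print('blue px centroid',np.argwhere(k).mean(0)[::-1]+[170,185])
import pickle;h=cv2.cvtColor(pickle.load(open('f0.pkl','rb'))[0]['frame'],cv2.COLOR_RGB2HSV);k=cv2.inRange(h,(100,120,50),(125,255,255))[185:245,170:225];print('before',np.argwhere(k).mean(0)[::-1]+[170,185])
E
```

```text
36.9 [ 0.39070056 -0.1287378   0.30387821] [-0.24191791 -0.21345651 -1.30440596]
front rows [207.5 206.5 205.5 204.5]
0 [0.92 0.94 0.96 0.97]
0.05 [2.62 2.64 2.65 2.66]
0.09 [3.91 3.92 3.93 3.94]
165 pred0 [105.7 214.5] pred.09 [ 99.5 212.1] obs 105.5 212.5 width 107 vs [108.8 112.6]
180 pred0 [108.  215.2] pred.09 [102.6 213.3] obs 107.5 213.5 width 106 vs [107.2 110.7]
200 pred0 [111.  216.2] pred.09 [106.7 214.7] obs 110.5 213.5 width 103 vs [105.2 108. ]
220 pred0 [114.  217.3] pred.09 [111.  216.1] obs 113.5 214.5 width 101 vs [103.3 105.1]
blue px centroid [193.8        211.93333333]
before [193.98333333 212.05      ]
```

The lid reads 0 in both views: the scene residual of 0.95 px equals the offset of the fixed tin foot, and the wrist widths are at or just below the shut prediction. It held after I let go, so I'm handing in.

```bash
python3 -c "
from workcell import *
print(job_done())"
```

```text
the job is handed in; nothing more can be done
None
```

The order is packed and handed in at about 37 s. The red carton was laid flat on the scale pan and released, then regrasped and laid flat in the tin. The lid is shut and held on its catch.

**Last checks**
- **Lid:** after release it measured about 0 rad in both the scene and wrist views, and the arm was clear of it.
- **Carton:** it lay flat in the tin, within about 5 mm of the centre, when checked before the lid closed.
- **Other cartons:** the blue carton did not move. I did not re-measure the cream carton, rack or counter items after the lid closed.

**What failed or disagreed**
- **Gripper length:** the fingertips sat roughly 40 mm farther back than stated, so the first grasp closed on air. I corrected it from the images.
- **Scale placing:** joint 3 reached its range limit on the way down to the pan, so I turned the carton 45° before setting it down.
- **Lid pressing:** two presses right at the front edge reached 28 N and 38 N without latching, more than the 10–20 N stated. It latched when I pressed about 14 mm further in with the sideways load removed. I last read 24 N before it gave way.
- **Touch test near the hinge:** it suggested about 0.06 rad for the unlatched lid. That did not fit the fingertip length implied by the final stop, so I relied on the images and the 17 mm drop to the firm stop.

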